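# Pack the specimen frame with the spacers that fit

## Task

Get the steel specimen frame ready for measuring: pull the transport bar out of its spring jaws and lay it lengthwise on the grey felt pad. Then, by trying the spacer blocks, find for every specimen the one that fills the gap beside it (the thickest that goes in), and set it fully home, upright and in line with the specimen, so that the sprung clamp holds them. Leave the spacers you do not need standing upright on the black mat, and do not disturb the bottle, dish, screwdriver and round steel test block.

Things in the scene. Friction and masses are not known exactly. Their poses are not given: they have to be found in the camera images.
- frame: Steel specimen frame fixed to the bench: base 66 (x) x 304 (y) x 10 mm; on it four 12 mm walls, tops at z = 34 mm, at y = -117, -39, 39, 117 mm, making three bays 66 mm long (y), 24 mm deep, open at both x ends. Bays hold one specimen or none. Spring jaws at y = +-138 mm (tops at z = 46 mm, out to x = +-43 mm) hold the transport bar. Origin: centre of the underside.
- clamp_1 (a joint): Sprung brass clamp plate in the +y wall of the bay at y = -111 to -45 mm of the frame. Unpressed (0) its lower edge stands about 7 mm out of the wall at z = 15 mm; its upper edge slopes back into it, so a block coming down pushes it back (2 to 4 N, value in m, at most 0.007). Too thin a spacer does not press it; the right one leaves it pressed by about 3 mm.
- clamp_2 (a joint): Sprung brass clamp plate in the +y wall of the bay at y = -33 to 33 mm of the frame. Unpressed (0) its lower edge stands about 7 mm out of the wall at z = 15 mm; its upper edge slopes back into it, so a block coming down pushes it back (2 to 4 N, value in m, at most 0.007). Too thin a spacer does not press it; the right one leaves it pressed by about 3 mm.
- clamp_3 (a joint): Sprung brass clamp plate in the +y wall of the bay at y = 45 to 111 mm of the frame. Unpressed (0) its lower edge stands about 7 mm out of the wall at z = 15 mm; its upper edge slopes back into it, so a block coming down pushes it back (2 to 4 N, value in m, at most 0.007). Too thin a spacer does not press it; the right one leaves it pressed by about 3 mm.
- bar: Transport bar: aluminium strip 44 (x) x 292 (y) x 10 mm with a black upright grip block in the middle, 20 (x) x 60 (y) mm, top 45 mm above the strip's underside; 0.3 kg. It starts on the frame's walls, along the frame's y, both ends pinched in the spring jaws; a straight upward pull of about 15 N frees it after about 12 mm. Origin: centre of the underside.
- bar_pad: Grey felt pad fixed to the bench, 330 (x) x 100 (y) x 4 mm, where the bar is to lie, the bar's long (y) axis along the pad's x axis. It is on the robot's left or right. Origin: centre of the underside.
- mat: Black rubber mat fixed to the bench, 86 (x) x 460 (y) x 3 mm, on which the spacers stand. Origin: centre of the underside.
- specimen_a: Black resin block with polished metal face, 60 (x) mm, 23 mm high, thickness (y) 27 to 45 mm, 0.45 kg, lying loose in one bay; may be absent. Origin: on the bay floor, mid x, on the face against the bay's -y wall; axes as the frame's. The gap runs from its other face to the next wall at y = +66 mm here, and is 4 mm longer than the spacer that belongs in it.
- specimen_b: Black resin block with polished metal face, 60 (x) mm, 23 mm high, thickness (y) 27 to 45 mm, 0.45 kg, lying loose in one bay; may be absent. Origin: on the bay floor, mid x, on the face against the bay's -y wall; axes as the frame's. The gap runs from its other face to the next wall at y = +66 mm here, and is 4 mm longer than the spacer that belongs in it.
- specimen_c: Black resin block with polished metal face, 60 (x) mm, 23 mm high, thickness (y) 27 to 45 mm, 0.45 kg, lying loose in one bay; may be absent. Origin: on the bay floor, mid x, on the face against the bay's -y wall; axes as the frame's. The gap runs from its other face to the next wall at y = +66 mm here, and is 4 mm longer than the spacer that belongs in it.
- spacer_1: Aluminium spacer block, 60 (x) x 54 mm high, about 0.15 kg, lower long edges rounded to 4 mm. The four are alike but for thickness (y): 17, 23, 29 and 35 mm; which is which is not told, feel it. Seated in a bay it stands 30 mm proud of the walls and can be held by its two large (y) faces. Origin: centre of the underside.
- spacer_2: Aluminium spacer block, 60 (x) x 54 mm high, about 0.15 kg, lower long edges rounded to 4 mm. The four are alike but for thickness (y): 17, 23, 29 and 35 mm; which is which is not told, feel it. Seated in a bay it stands 30 mm proud of the walls and can be held by its two large (y) faces. Origin: centre of the underside.
- spacer_3: Aluminium spacer block, 60 (x) x 54 mm high, about 0.15 kg, lower long edges rounded to 4 mm. The four are alike but for thickness (y): 17, 23, 29 and 35 mm; which is which is not told, feel it. Seated in a bay it stands 30 mm proud of the walls and can be held by its two large (y) faces. Origin: centre of the underside.
- spacer_4: Aluminium spacer block, 60 (x) x 54 mm high, about 0.15 kg, lower long edges rounded to 4 mm. The four are alike but for thickness (y): 17, 23, 29 and 35 mm; which is which is not told, feel it. Seated in a bay it stands 30 mm proud of the walls and can be held by its two large (y) faces. Origin: centre of the underside.
- bottle: Blue bottle, 60 mm across, 170 mm tall; not to be disturbed. Origin: centre of the underside.
- dish: Shallow glass dish, 90 mm across, 25 mm tall; not to be disturbed. Origin: centre of the underside.
- screwdriver: Screwdriver lying on the bench; not to be disturbed. Origin on its underside, handle to its -x.
- test_block: Round steel hardness test block, 64 mm across, 14 mm high; not to be disturbed. Origin: centre of the underside.
Things that resemble listed ones, but are neither listed nor needed, are in the scene too. Leave any brown look-alike of the spacer_4 alone.

How it is judged:
By the outcome, as a careful person would: the job done as asked, in the order asked, and still so for the second after the job is handed in, with the robot touching nothing.
Of specimen_a, specimen_b, specimen_c only 2 to 3 are there at a start; the rules pass over those that are not, and their reading is None.
At some moment in a run one of spacer_2, bar may be knocked a few centimetres aside while the robot is not near it.
It also fails if it takes over 210 s, if anything falls off the work surface, if the arm or the gripper's body presses on something with over 40 N, if the wrist force passes 120 N, or if a joint passes its speed limit or range.

## Robot

A 6-joint arm with a two-finger parallel gripper is mounted at the origin on the work surface. World frame = base frame: x ahead of the robot, y to its left, z up, the work surface at z = 0. Lengths are in m, angles in rad, forces in N, time in s.
With the tool pointing down it reaches from about 0.375 to 0.925 m from the base axis. Payload 5.7 kg.
Tool frame: the origin (TCP) lies on the centre line of the jaws, within the pads' length; the fingertips stand 14 mm ahead of it and the grasp point (between the pads) lies 5 mm behind it; x points along the fingers, z is the direction in which the jaws open and shut, and the axes are right-handed (so a half turn about x gives the same grasp; the last joint's range is limited). The gripper opens to 88 mm and grips with 3 to 60 N. Pads are 20 mm wide; open, the fingers measure 115 mm over their backs; the gripper's body (75 mm by 178 mm) begins 61 mm behind the grasp point.
Start: joints at [1.231, 0.359, 1.51, -0, 1.272, -0.115], TCP at [0.134, 0.585, 0.214] pointing down, gripper open.
Joint ranges: [-2.97, 2.97], [-1.01, 2.36], [0.21, 2.38], [-0.96, 4.11], [0.2, 2.71], [-2.98, 2.98]. Speed limits (rad/s): [2.39, 2.39, 3.14, 3.14, 3.14, 3.14].

## Interface

Orientations are given as a 3x3 rotation matrix whose columns are the frame's x, y, z axes.
In Python, from workcell import bot gives the robot as it stands.
- The arm moves only by the tool play_rows, never from a script. Its argument "series" is one flat list of numbers, 7 for each row, row after row: the shift along the tool's x, y, z in m, then the turn, a rotation vector about the tool's x, y, z in degrees, then the finger opening in m, from 0 to 0.0878. A call has 1 to 10 rows; each row is the pose to reach, as a shift and turn from the pose commanded when the call began, along the tool's axes at that moment; what a row does not reach only later rows make up. A row lasts 1/8 s, in which the tool goes at most 62.5 mm and 10.7 degrees, less where a joint would pass 70% of its speed; a pose out of reach is approached as far as the arm can. A call with a gripper value outside its range is refused whole. The fingers move at their own pace and stop on an object; "squeeze" is the grip in N (left out, the last holds). Time passes only in rows, so rows that repeat a pose let the fingers close. It gives the time, the measured TCP pose, the force and the opening at its end, in the units of the state.
- bot.sense(): the state, without advancing time (a new reading comes with each control period).
- bot.grab_frame(name): name is "scene" or "side" or "wrist"; returns a dict with "pixels" (480x640x3 uint8, red, green, blue), "range_z" (480x640 float32, m along the optical axis (not along the pixel's ray), 0 where there is no reading), "fx", "fy", "cx", "cy" (pixels), "R" (3x3) and "t" (3): a world point X has camera coordinates R X + t. Camera axes: x right, y down, z forward; pixel columns grow to the right and rows downward; lengths in m; the calibration is good to about 2 mm. A picture is of the moment at which its call begins.
- bot.hand_in(): hands the job in, once; it reports no verdict.
The state is a dict: "time": time; "joint_pos": joint angles; "joint_vel": joint speeds; "effort": joint torques, N m; "tcp_pos": TCP position; "tool_rot": TCP orientation; "ft_force": force on the tool from outside, world axes, zero at the start; "wrist_torque": the same for the moment, N m; "finger_gap": finger opening in m.
Only numpy, scipy, OpenCV 4.12 (cv2) and the standard library are available. Lean on these libraries where they do the work, as an engineer would, in place of code of your own. Each camera call takes 0.05 s, during which the arm holds its last target. There are 200 camera calls.

## Working session

There is one attempt and no reset: what is moved stays moved. The work goes in short steps, Python scripts to look and compute and a tool call to move; the robot and the scene stay as the last step left them, time stands still between calls to the robot, and variables do not carry over. Pictures are saved under pics/ and viewed, on a budget of 14 in all, crops included, one or two more only if the job needs it, and the job is handed in when it is done.

Besides the shell and the picture viewer there is one more tool, called as name(argument=value, ...) on one line, values as JSON. play_rows: Moves the arm, as the interface text tells. Its arguments: {"type":"object","properties":{"series":{"type":"array"},"squeeze":{"type":"number"}},"required":["series"]}

```bash
ls; mkdir -p pics
cat > h.py <<'E'
import numpy as np, cv2
from workcell import bot
def cloud(f):
    d=f["range_z"]; v,u=np.mgrid[0:480,0:640]
    c=np.stack([(u-f["cx"])/f["fx"]*d,(v-f["cy"])/f["fy"]*d,d],-1)
    p=(c-np.array(f["t"]))@np.array(f["R"])
    p[d==0]=np.nan
    return p
def save(f,n): cv2.imwrite(f"pics/{n}.png",f["pixels"][...,::-1])
E
python3 - <<'E'
from h import *
import pickle
for n in("scene","side"):
    f=bot.grab_frame(n); save(f,n+"0"); pickle.dump(f,open(n+"0.pkl","wb"))
    R=np.array(f["R"]); print(n,-R.T@np.array(f["t"]),R.round(2).tolist())
s=bot.sense(); print({k:np.round(v,3).tolist() for k,v in s.items()})
E
```

```text
pics
scene [ 1.10817123 -0.04992746  0.68991505] [[0.21, 0.98, 0.02], [0.72, -0.14, -0.67], [-0.66, 0.15, -0.74]]
side [0.01690846 1.06817792 0.93478381] [[-0.88, -0.47, -0.02], [-0.28, 0.56, -0.78], [0.37, -0.68, -0.63]]
{'time': 0.1, 'joint_pos': [1.231, 0.359, 1.511, 0.0, 1.273, -0.115], 'joint_vel': [-0.0, -0.0, -0.004, 0.001, -0.001, -0.002], 'effort': [-0.0, -51.636, -27.14, 0.068, 0.028, -0.0], 'tcp_pos': [0.134, 0.584, 0.214], 'tool_rot': [[-0.001, -0.975, 0.223], [-0.002, 0.223, 0.975], [-1.0, 0.0, -0.002]], 'ft_force': [0.815, 0.351, -0.174], 'wrist_torque': [-0.029, 0.035, -0.028], 'finger_gap': 0.088}
```

View pics/scene0.png

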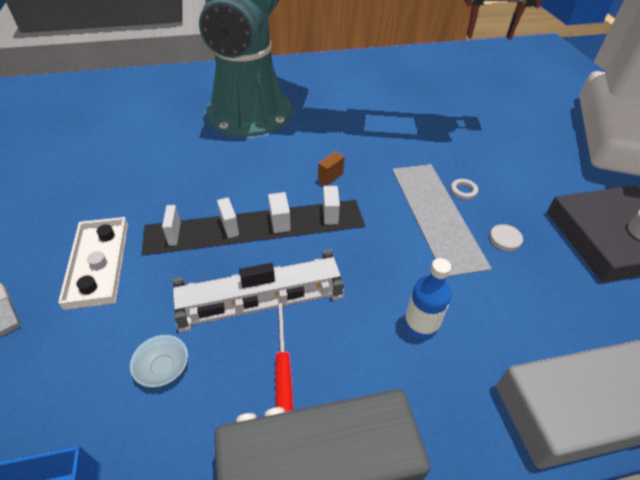

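View pics/side0.png

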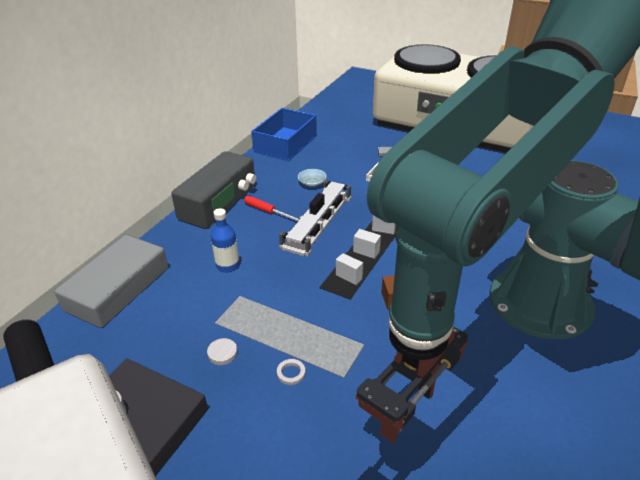

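The scene picture shows the frame with its bar (grip at 257,275), and four white spacers on the mat at (172,225), (229,217), (279,212) and (331,205). The brown look-alike is at (331,168), the felt pad at (440,220), the bottle at (428,300), the test block at (507,237) and a ring at (464,189). The dish is at (160,362) and the screwdriver at (283,370). In the side view the pad is at (290,335) and the spacers at (350,268) and (367,243).

Run:
```python
from h import *
import pickle
def clus(p,zlo,zhi,xr,yr,mn=25,cell=.002,lab=""):
    m=(p[...,2]>zlo)&(p[...,2]<zhi)&(p[...,0]>xr[0])&(p[...,0]<xr[1])&(p[...,1]>yr[0])&(p[...,1]<yr[1])
    n,l=cv2.connectedComponents(m.astype(np.uint8))
    for i in range(1,n):
        q=p[l==i]
        if len(q)<mn: continue
        r=cv2.minAreaRect((q[:,:2]*1000).astype(np.float32))
        v,u=np.argwhere(l==i).mean(0)
        print(lab,f"px({u:.0f},{v:.0f}) n{len(q)} c({r[0][0]:.0f},{r[0][1]:.0f}) sz({r[1][0]:.0f},{r[1][1]:.0f}) ang{r[2]:.1f} z{np.median(q[:,2])*1000:.0f}")
for n in("scene0","side0"):
    f=pickle.load(open(n+".pkl","rb")); p=cloud(f)
    np.set_printoptions(suppress=True,precision=3)
    clus(p,.053,.062,(.35,.75),(-.4,.35),lab=n+" top57")
    clus(p,.080,.1,(.35,.8),(-.4,.35),lab=n+" grip")
    clus(p,.038,.048,(.4,.8),(-.4,.2),lab=n+" bar/jaw")
    clus(p,.002,.0065,(.25,.75),(-.4,.45),200,lab=n+" pad/mat")
    clus(p,.008,.035,(.25,.9),(-.4,.45),60,lab=n+" low")
f=pickle.load(open("scene0.pkl","rb")); im=f["pixels"][160:335,140:360,::-1]
cv2.imwrite("pics/crop0.png",cv2.resize(im,None,fx=3.6,fy=3.4,interpolation=cv2.INTER_CUBIC))
```

```text
scene0 top57 px(331,197) n285 c(441,129) sz(29,62) ang80.5 z57
scene0 top57 px(279,204) n370 c(443,19) sz(35,63) ang89.4 z56
scene0 top57 px(226,209) n256 c(437,-87) sz(65,23) ang9.9 z56
scene0 top57 px(169,217) n208 c(436,-199) sz(18,63) ang82.3 z56
scene0 top57 px(258,281) n109 c(630,-46) sz(4,58) ang3.1 z57
scene0 top57 px(411,310) n27 c(737,196) sz(3,27) ang85.9 z58
scene0 grip px(427,307) n287 c(753,216) sz(60,30) ang55.8 z90
scene0 bar/jaw px(172,226) n70 c(439,-192) sz(16,62) ang67.9 z43
scene0 bar/jaw px(331,210) n46 c(469,124) sz(27,6) ang82.3 z43
scene0 bar/jaw px(280,218) n63 c(472,18) sz(35,8) ang82.4 z43
scene0 bar/jaw px(231,223) n42 c(466,-83) sz(24,9) ang83.4 z42
scene0 bar/jaw px(254,284) n3495 c(621,-46) sz(85,293) ang2.6 z44
scene0 bar/jaw px(411,318) n38 c(742,196) sz(29,4) ang6.4 z43
scene0 pad/mat px(441,221) n4116 c(482,357) sz(105,335) ang88.7 z4
scene0 pad/mat px(249,228) n3236 c(443,-33) sz(461,90) ang88.9 z3
scene0 pad/mat px(94,263) n1813 c(476,-349) sz(77,183) ang87.8 z4
scene0 pad/mat px(162,365) n322 c(729,-218) sz(34,36) ang22.4 z5
scene0 low px(330,17
[... 1723 characters left out ...]
) n324 c(729,-218) sz(84,94) ang27.1 z18
side0 low px(236,197) n193 c(870,-34) sz(176,21) ang89.8 z20
side0 low px(316,226) n750 c(588,-38) sz(310,87) ang79.4 z16
side0 low px(264,206) n313 c(749,-21) sz(29,208) ang83.0 z19
side0 low px(206,221) n119 c(880,114) sz(50,23) ang62.6 z22
side0 low px(383,227) n183 c(432,-75) sz(61,21) ang18.8 z22
side0 low px(366,250) n221 c(433,32) sz(69,35) ang27.8 z21
side0 low px(227,264) n180 c(728,239) sz(60,33) ang37.4 z22
side0 low px(147,280) n406 c(866,375) sz(9,150) ang0.4 z21
side0 low px(348,275) n215 c(434,143) sz(65,35) ang15.2 z22
side0 low px(386,297) n89 c(325,167) sz(10,64) ang36.4 z21
side0 low px(294,364) n149 c(421,435) sz(30,59) ang89.7 z12
```

View pics/crop0.png

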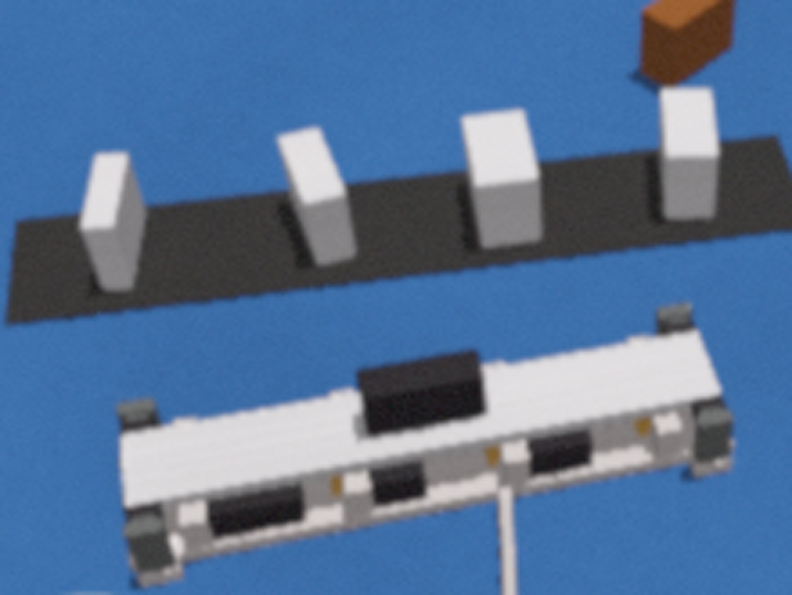

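The crop confirms the choice. The four white blocks on the mat measure about 17, 23, 35 and 29 mm from left to right, and the brown block behind the mat is the look-alike. All three bays hold a specimen, and the brass clamps sit on each bay's right (+y) side. The bar's grip block is the black one in the middle of the strip. Next: go to the bar.

```bash
cat >> h.py <<'E'
from scipy.spatial.transform import Rotation as Ro
def to(pos_mm,jaw_deg,name=""):
    """shift (tool axes, m) + turn (deg) from present pose to TCP at pos_mm, pointing down, jaw axis at jaw_deg"""
    s=bot.sense(); R=np.array(s["tool_rot"]); a=np.radians(jaw_deg)
    z=np.array([np.cos(a),np.sin(a),0]); x=np.array([0,0,-1.]); T=np.c_[x,np.cross(z,x),z]
    d=R.T@(np.array(pos_mm)/1000-s["tcp_pos"]); r=Ro.from_matrix(R.T@T).as_rotvec(degrees=True)
    print(name,"shift",d.round(4).tolist(),"turn",r.round(2).tolist(),"|d|",np.linalg.norm(d).round(3))
E
python3 - <<'E'
from h import *
import pickle
for n in("scene0","side0"):
    p=cloud(pickle.load(open(n+".pkl","rb")))
    m=(p[...,2]>.07)&(p[...,2]<.084)&(abs(p[...,0]-.62)<.05)&(abs(p[...,1]+.046)<.06)
    q=p[m]; print(n,len(q),cv2.minAreaRect((q[:,:2]*1000).astype(np.float32)),np.median(q[:,2]),np.median(q[q[:,2]>.077],0))
to((620,-46,170),92.6)
E
```

```text
scene0 410 ((621.4224853515625, -46.022377014160156), (21.608078002929688, 59.70309829711914), 2.4695322513580322) 0.07788998577768291 [ 0.62180948 -0.0467449   0.07858022]
side0 124 ((618.0337524414062, -45.51080322265625), (22.957056045532227, 67.32987976074219), 4.159474849700928) 0.07792831822469654 [ 0.61912985 -0.04101002  0.07942636]
 shift [0.0444, -0.6147, -0.5059] turn [-15.48, -0.09, -0.02] |d| 0.797
```

play_rows(series=[0.02,-0.31,-0.253,-8,0,0,0.0878,0.02,-0.31,-0.253,-8,0,0,0.0878,0.02,-0.31,-0.253,-8,0,0,0.0878,0.02,-0.31,-0.253,-8,0,0,0.0878,0.02,-0.31,-0.253,-8,0,0,0.0878,0.02,-0.31,-0.253,-8,0,0,0.0878,0.044,-0.6147,-0.506,-15.5,0,0,0.0878,0.044,-0.6147,-0.506,-15.5,0,0,0.0878,0.044,-0.6147,-0.506,-15.5,0,0,0.0878,0.044,-0.6147,-0.506,-15.5,0,0,0.0878])

```text
time: 1.35
tcp_pos: [0.5164, 0.0893, 0.1805]
tool_rot: [[-0.0, -0.999, -0.045], [0.0, -0.045, 0.999], [-1.0, 0.0, 0.0]]
ft_force: [0.7, 0.4, 0.5]
finger_gap: 0.088
```

```bash
python3 -c "
from h import *
to((620,-46,170),92.6); print(bot.sense()['time'])"
```

```text
shift [0.0105, -0.0974, -0.1399] turn [-0.0, 0.01, -0.01] |d| 0.171
1.35
```

play_rows(series=[0.0105,-0.0974,-0.1399,0,0,0,0.0878,0.0105,-0.0974,-0.1399,0,0,0,0.0878,0.0105,-0.0974,-0.1399,0,0,0,0.0878,0.0105,-0.0974,-0.1399,0,0,0,0.0878,0.07,-0.0974,-0.1399,0,0,0,0.0878,0.1,-0.0974,-0.1399,0,0,0,0.0878,0.1175,-0.0974,-0.1399,0,0,0,0.0878,0.1175,-0.0974,-0.1399,0,0,0,0.05,0.1175,-0.0974,-0.1399,0,0,0,0.05,0.1175,-0.0974,-0.1399,0,0,0,0.05], squeeze=50)

```text
time: 2.6
tcp_pos: [0.6205, -0.0446, 0.0648]
tool_rot: [[0.003, -0.999, -0.046], [-0.001, -0.046, 0.999], [-1.0, -0.003, -0.001]]
ft_force: [0.6, -7.2, -0.7]
finger_gap: 0.0613
```

play_rows(series=[0,0,0,0,0,0,0.05,0,0,0,0,0,0,0.05,-0.005,0,0,0,0,0,0.05,-0.01,0,0,0,0,0,0.05,-0.015,0,0,0,0,0,0.05,-0.02,0,0,0,0,0,0.05,-0.025,0,0,0,0,0,0.05,-0.03,0,0,0,0,0,0.05], squeeze=60)

```text
time: 3.6
tcp_pos: [0.619, -0.044, 0.0937]
tool_rot: [[-0.0, -0.999, -0.046], [-0.0, -0.046, 0.999], [-1.0, 0.0, 0.0]]
ft_force: [0.7, 0.1, -3.6]
finger_gap: 0.0592
```

```bash
python3 -c "
from h import *
to((481,357.5,234),178.7)"
```

```text
shift [-0.1403, 0.1196, 0.4074] turn [-86.08, 0.01, -0.01] |d| 0.447
```

play_rows(series=[-0.05,0,0,0,0,0,0.05,-0.1,0,0,0,0,0,0.05,-0.14,0,0,0,0,0,0.05,-0.14,0,0,0,0,0,0.05])

```text
time: 4.1
tcp_pos: [0.6216, -0.0445, 0.2371]
tool_rot: [[0.007, -0.999, -0.046], [-0.001, -0.046, 0.999], [-1.0, -0.007, -0.002]]
ft_force: [-0.2, 0.1, -3.7]
finger_gap: 0.0592
```

Run:
```python
from h import *
import pickle
f=bot.grab_frame("scene"); save(f,"lift"); pickle.dump(f,open("lift.pkl","wb")); p=cloud(f)
to((481,357.5,234),178.7)
m=(p[...,2]>.15)&(p[...,2]<.25)&(abs(p[...,0]-.62)<.06)&(abs(p[...,1]+.046)<.2)
q=p[m];print(len(q),np.nanpercentile(q,[1,50,99],axis=0).round(3))
```

```text
shift [-0.0002, 0.1204, 0.4076] turn [-86.08, -0.15, 0.1] |d| 0.425
5039 [[ 0.598 -0.188  0.207]
 [ 0.632 -0.053  0.216]
 [ 0.65   0.097  0.249]]
```

View pics/lift.png

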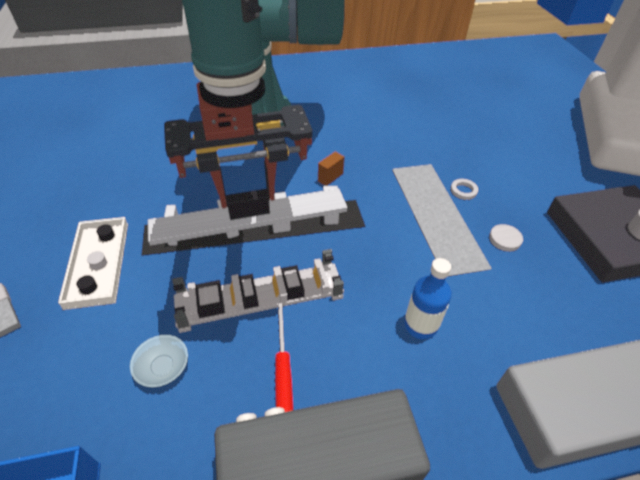

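The picture shows the bar held level at (248,210) and free of the jaws. Three specimens lie in the bays at (209,298), (249,292) and (292,283).

play_rows(series=[0,0.0134,0.0453,-9.5,0,0,0.05,0,0.0268,0.0906,-19,0,0,0.05,0,0.04,0.136,-28.5,0,0,0.05,0,0.0535,0.181,-38,0,0,0.05,0,0.067,0.2265,-47.5,0,0,0.05,0,0.08,0.272,-57,0,0,0.05,0,0.0936,0.317,-66.5,0,0,0.05,0,0.107,0.362,-76,0,0,0.05,0,0.1204,0.4076,-86.1,0,0,0.05,0,0.1204,0.4076,-86.1,0,0,0.05])

```text
time: 5.4
tcp_pos: [0.4775, 0.3597, 0.2305]
tool_rot: [[-0.004, -0.017, -1.0], [-0.001, -1.0, 0.017], [-1.0, 0.001, 0.004]]
ft_force: [-0.2, -1.2, -2.4]
finger_gap: 0.0591
```

Run:
```python
from h import *
to((481,357.5,40),178.7)
for n in("scene","side"):
    f=bot.grab_frame(n); p=cloud(f)
    m=(p[...,2]>.195)&(p[...,2]<.222)&(abs(p[...,0]-.48)<.2)&(abs(p[...,1]-.3575)<.06)
    q=p[m]; print(n,len(q),cv2.minAreaRect((q[:,:2]*1000).astype(np.float32)),np.median(q[:,2]))
```

```text
shift [0.1904, 0.0019, -0.0043] turn [0.3, 0.25, -0.08] |d| 0.19
scene 2396 ((479.6722412109375, 357.287353515625), (46.839012145996094, 294.9074401855469), 89.03070831298828) 0.2087700005191655
side 2312 ((478.23162841796875, 357.7679138183594), (49.41065216064453, 292.7539978027344), 88.8588638305664) 0.20945774964667918
```

play_rows(series=[0.05,0,-0.002,0,0,0,0.05,0.1,0,-0.002,0,0,0,0.05,0.15,0,-0.002,0,0,0,0.05,0.18,0,-0.002,0,0,0,0.05,0.187,0,-0.002,0,0,0,0.05,0.19,0,-0.002,0,0,0,0.05,0.193,0,-0.002,0,0,0,0.05])

```text
time: 6.38
tcp_pos: [0.4836, 0.3578, 0.0415]
tool_rot: [[0.002, -0.023, -1.0], [0.001, -1.0, 0.023], [-1.0, -0.001, -0.002]]
ft_force: [0.9, 0.8, -4.0]
finger_gap: 0.0591
```

play_rows(series=[0.002,0,0,0,0,0,0.05,0.004,0,0,0,0,0,0.05,0.0055,0,0,0,0,0,0.05,0.0055,0,0,0,0,0,0.05])

```text
time: 6.88
tcp_pos: [0.4824, 0.3576, 0.035]
tool_rot: [[0.0, -0.022, -1.0], [0.0, -1.0, 0.022], [-1.0, -0.0, -0.0]]
ft_force: [-0.7, -0.5, -1.5]
finger_gap: 0.059
```

play_rows(series=[0.001,0,0,0,0,0,0.05,0.001,0,0,0,0,0,0.0878,0.001,0,0,0,0,0,0.0878,0.001,0,0,0,0,0,0.0878,-0.02,0,0,0,0,0,0.0878,-0.06,0,0,0,0,0,0.0878,-0.12,0,0,0,0,0,0.0878])

```text
time: 7.75
tcp_pos: [0.481, 0.3567, 0.1542]
tool_rot: [[-0.004, -0.022, -1.0], [-0.002, -1.0, 0.022], [-1.0, 0.002, 0.004]]
ft_force: [1.5, -0.2, -1.4]
finger_gap: 0.0876
```

```bash
cat >> h.py <<'E'
def rects(p,zlo,zhi,xr,yr,mn=25,lab=""):
    m=(p[...,2]>zlo)&(p[...,2]<zhi)&(p[...,0]>xr[0])&(p[...,0]<xr[1])&(p[...,1]>yr[0])&(p[...,1]<yr[1])
    n,l=cv2.connectedComponents(m.astype(np.uint8))
    for i in range(1,n):
        q=p[l==i]
        if len(q)<mn: continue
        r=cv2.minAreaRect((q[:,:2]*1000).astype(np.float32)); v,u=np.argwhere(l==i).mean(0)
        print(lab,f"px({u:.0f},{v:.0f}) n{len(q)} c({r[0][0]:.1f},{r[0][1]:.1f}) sz({r[1][0]:.1f},{r[1][1]:.1f}) ang{r[2]:.1f} z{np.median(q[:,2])*1000:.1f}")
E
python3 - <<'E'
from h import *
import pickle
for n in("scene","side"):
    f=bot.grab_frame(n); save(f,n+"1"); pickle.dump(f,open(n+"1.pkl","wb")); p=cloud(f)
    rects(p,.052,.062,(.35,.55),(-.4,.25),lab=n+" sp")
    rects(p,.009,.019,(.3,.66),(.28,.42),100,lab=n+" bar")
    rects(p,.0305,.0365,(.55,.7),(-.22,.13),20,lab=n+" walls/spec")
    rects(p,.03,.055,(.55,.7),(-.22,.13),100,lab=n+" all")
to((437,-198,150),80)
E
```

```text
scene sp px(331,197) n291 c(440.6,129.1) sz(28.9,61.3) ang80.9 z56.3
scene sp px(279,204) n375 c(442.5,18.5) sz(35.2,64.1) ang89.3 z56.3
scene sp px(226,209) n260 c(436.8,-87.5) sz(63.1,23.3) ang9.7 z56.3
scene sp px(169,217) n214 c(437.7,-199.2) sz(17.9,61.9) ang83.9 z56.3
scene bar px(440,220) n1729 c(485.2,355.0) sz(46.9,293.9) ang88.5 z13.3
scene walls/spec px(321,274) n203 c(616.3,69.8) sz(68.9,13.4) ang2.7 z33.5
scene walls/spec px(288,280) n676 c(618.8,8.7) sz(67.1,46.4) ang2.6 z32.8
scene walls/spec px(244,289) n627 c(623.1,-72.1) sz(66.5,40.2) ang2.9 z32.8
scene walls/spec px(205,297) n936 c(625.5,-140.4) sz(66.1,57.0) ang2.7 z32.8
scene walls/spec px(338,288) n22 c(656.1,92.8) sz(17.9,6.5) ang75.6 z33.4
scene walls/spec px(182,320) n27 c(667.9,-180.5) sz(7.3,18.7) ang24.9 z33.6
scene all px(327,255) n116 c(584.2,90.5) sz(24.7,17.4) ang6.9 z43.5
scene all px(321,274) n206 c(616.3,69.8) sz(68.9,13.4) ang2.7 z33.4
scene all px(288,280) n699 c(618.8,8.4) sz(67.1,47.0) ang2.6 z32.7
scene all px(244,289) n643 c(622.9,-72.3) sz(66.5,40.8) ang3.8 z32.8
scene all px(337,283) n142 c(
[... 385 characters left out ...]
side sp px(367,236) n239 c(439.5,20.2) sz(42.8,63.4) ang85.9 z56.5
side sp px(349,261) n234 c(438.4,130.4) sz(36.7,62.2) ang81.5 z56.5
side bar px(291,332) n1798 c(482.9,357.0) sz(51.1,294.7) ang87.6 z13.8
side walls/spec px(331,195) n216 c(623.4,-137.6) sz(64.6,61.9) ang0.1 z33.3
side walls/spec px(321,207) n175 c(619.1,-70.5) sz(65.9,44.7) ang2.4 z33.2
side walls/spec px(308,223) n205 c(615.6,10.6) sz(67.5,50.3) ang6.2 z33.0
side all px(331,195) n238 c(622.9,-137.8) sz(64.8,62.4) ang1.3 z33.2
side all px(321,207) n194 c(620.3,-70.4) sz(68.4,44.7) ang2.8 z33.1
side all px(308,223) n233 c(615.6,10.6) sz(67.5,50.3) ang6.2 z33.1
 shift [0.0075, 0.559, 0.0371] turn [98.72, -0.13, 0.74] |d| 0.56
```

```bash
python3 -c "
from h import *
to((436,-198,150),84)"
```

```text
shift [0.0075, 0.559, 0.0381] turn [94.72, -0.15, 0.73] |d| 0.56
```

play_rows(series=[0,0.0559,0.004,9.47,0,0,0.0878,0,0.1118,0.008,18.9,0,0,0.0878,0,0.168,0.011,28.4,0,0,0.0878,0,0.2236,0.015,37.9,0,0,0.0878,0,0.28,0.019,47.4,0,0,0.0878,0,0.335,0.023,56.8,0,0,0.0878,0,0.391,0.027,66.3,0,0,0.0878,0,0.447,0.03,75.8,0,0,0.0878,0,0.503,0.034,85.2,0,0,0.0878,0,0.559,0.038,94.7,0,0,0.0878])

```text
time: 9.1
tcp_pos: [0.4313, -0.2023, 0.1545]
tool_rot: [[0.0, -0.994, 0.11], [-0.0, 0.11, 0.994], [-1.0, -0.0, -0.0]]
ft_force: [0.8, -0.6, 0.6]
finger_gap: 0.0876
```

play_rows(series=[0,0,0,0,0,0,0.0878,0,0,0,0,0,0,0.0878])

```text
time: 9.35
tcp_pos: [0.4313, -0.1998, 0.1543]
tool_rot: [[-0.001, -0.995, 0.104], [0.001, 0.104, 0.995], [-1.0, 0.001, 0.001]]
ft_force: [-0.3, 0.1, -0.3]
finger_gap: 0.088
```

```bash
python3 -c "
from h import *
to((436,-198,46),84)"
```

```text
shift [0.1083, -0.0046, 0.0022] turn [0.04, 0.06, -0.06] |d| 0.108
```

play_rows(series=[0.04,-0.0046,0.0022,0,0,0,0.0878,0.08,-0.0046,0.0022,0,0,0,0.0878,0.1083,-0.0046,0.0022,0,0,0,0.05,0.1083,-0.0046,0.0022,0,0,0,0.03,0.1083,-0.0046,0.0022,0,0,0,0.005,0.1083,-0.0046,0.0022,0,0,0,0.005,0.1083,-0.0046,0.0022,0,0,0,0.005,0.1083,-0.0046,0.0022,0,0,0,0.005], squeeze=25)

```text
time: 10.35
tcp_pos: [0.437, -0.1991, 0.0471]
tool_rot: [[0.001, -0.995, 0.104], [-0.001, 0.104, 0.995], [-1.0, -0.001, -0.001]]
ft_force: [-0.7, 0.5, -0.6]
finger_gap: 0.0312
```

play_rows(series=[0,0,0,0,0,0,0.005,0,0,0,0,0,0,0.005,0,0,0,0,0,0,0.005,0,0,0,0,0,0,0.005,0,0,0,0,0,0,0.005])

```text
time: 10.98
tcp_pos: [0.4367, -0.1989, 0.0466]
tool_rot: [[0.0, -0.995, 0.104], [-0.0, 0.104, 0.995], [-1.0, -0.0, -0.0]]
ft_force: [0.4, 0.0, 3.5]
finger_gap: 0.0165
```

```bash
python3 -c "
from h import *
s=bot.sense();print(s['finger_gap'],s['tcp_pos'],s['ft_force'])
# bay1 spacer target frame y: -111+45+8.5+1.5
a=np.radians(2.65);o=np.array([620.5,-45.5]);y=-111+45+8.5+2
P=o+y*np.array([-np.sin(a),np.cos(a)]);print(P)
to((P[0],P[1],150),92.65)
"
```

```text
0.016510570318629642 [ 0.43670517 -0.19888345  0.04660849] [0.43374436 0.03668705 3.47626497]
[ 623.0660279  -100.94064845]
 shift [-0.1034, -0.1752, 0.1168] turn [-8.63, -0.02, 0.0] |d| 0.235
```

play_rows(series=[-0.04,0,0,0,0,0,0.005,-0.074,-0.03,0.02,-2,0,0,0.005,-0.074,-0.08,0.05,-4,0,0,0.005,-0.074,-0.12,0.08,-6,0,0,0.005,-0.074,-0.16,0.105,-8,0,0,0.005,-0.074,-0.1752,0.1168,-8.6,0,0,0.005,-0.074,-0.1752,0.1168,-8.6,0,0,0.005,-0.074,-0.1752,0.1168,-8.6,0,0,0.005,-0.074,-0.1752,0.1168,-8.6,0,0,0.005])

```text
time: 12.1
tcp_pos: [0.6215, -0.1016, 0.1204]
tool_rot: [[-0.001, -0.999, -0.044], [-0.0, -0.044, 0.999], [-1.0, 0.001, 0.0]]
ft_force: [-0.2, -0.2, -1.9]
finger_gap: 0.0161
```

```bash
cat >> h.py <<'E'
def look(tag,draw=None,xr=(.57,.68),yr=(-.2,.11)):
    s=bot.sense(); print("tcp",np.round(np.array(s["tcp_pos"])*1000,1),"jaw",np.degrees(np.arctan2(s["tool_rot"][1][2],s["tool_rot"][0][2])).round(2),"gap",round(s["finger_gap"],4))
    f=bot.grab_frame("scene"); save(f,tag); import pickle; pickle.dump(f,open(tag+".pkl","wb"))
    return f,cloud(f)
E
python3 - <<'E'
from h import *
f,p=look("b1")
s=bot.sense(); b=s["tcp_pos"][2]-.044
print("bottom",b)
rects(p,b+.0,b+.06,(.57,.68),(-.16,-.05),30,lab="held")
rects(p,b+.046,b+.06,(.57,.68),(-.13,-.07),10,lab="heldtop")
rects(p,.0295,.0365,(.55,.7),(-.22,.13),20,lab="walls")
im=f["pixels"][190:335,150:360,::-1]
cv2.imwrite("pics/c1.png",cv2.resize(im,None,fx=3.8,fy=3.8,interpolation=cv2.INTER_CUBIC))
w=bot.grab_frame("wrist"); save(w,"w1"); import pickle; pickle.dump(w,open("w1.pkl","wb"))
E
```

```text
tcp [ 621.5 -101.6  120.4] jaw 92.54 gap 0.0161
bottom 0.07653540417605087
held px(221,266) n551 c(622.5,-99.5) sz(32.8,62.2) ang81.3 z129.5
heldtop px(219,258) n353 c(622.4,-105.2) sz(62.1,32.5) ang17.8 z130.5
walls px(321,274) n208 c(616.2,69.7) sz(66.4,13.5) ang2.6 z33.4
walls px(288,280) n707 c(618.8,8.5) sz(67.6,46.5) ang3.5 z32.7
walls px(244,289) n651 c(622.5,-72.3) sz(66.3,40.5) ang3.0 z32.7
walls px(204,297) n956 c(625.2,-140.5) sz(66.7,57.1) ang2.9 z32.8
walls px(338,288) n27 c(656.8,92.9) sz(18.2,5.9) ang79.9 z32.9
walls px(182,320) n28 c(668.4,-180.1) sz(6.5,17.8) ang23.5 z34.2
```

View pics/w1.png

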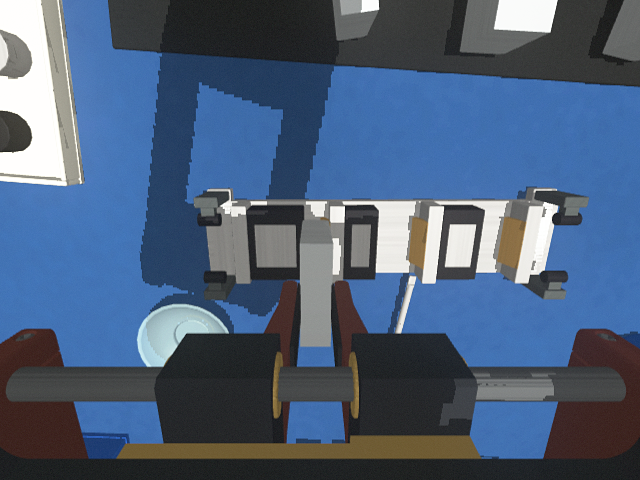

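View pics/c1.png

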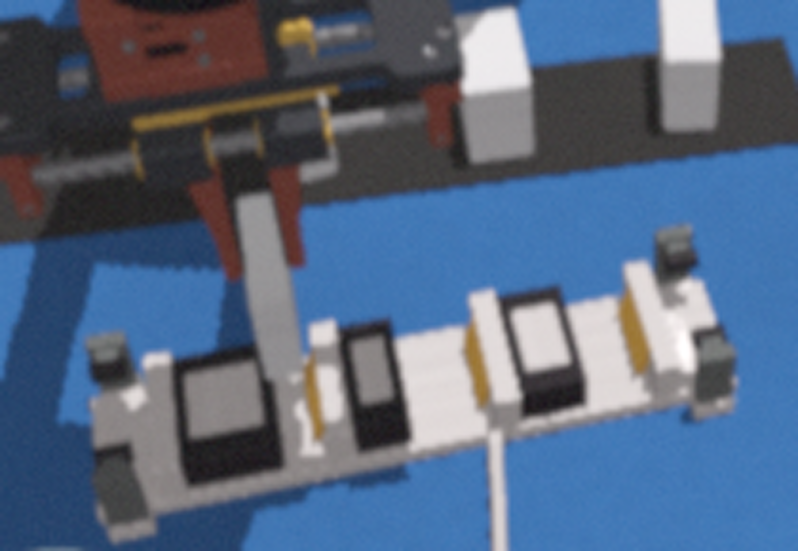

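The wrist picture shows the 17 mm spacer held edge-on at (317,280), over the gap between specimen 1 (276,240) and wall 2 (337,240). Specimens 2 and 3 are at (360,240) and (462,240). The scene crop agrees: the spacer's bottom end is at (280,350), in front of the gap. Next I'll measure the spacer against the frame in the wrist view.

```bash
cat >> h.py <<'E'
FA=np.radians(2.65)
def fr(p,o=(620.5,-45.5)):  # world m -> nominal frame mm (x,y,z)
    d=p*1000-np.array([o[0],o[1],0]); c,s=np.cos(FA),np.sin(FA)
    return np.stack([c*d[...,0]+s*d[...,1],-s*d[...,0]+c*d[...,1],d[...,2]],-1)
def prof(q,xlo,xhi,zlo=30,zhi=37,ax=1,lim=(-130,130)):
    """runs along axis ax of points in the height band, as intervals (0.5 mm bins)"""
    m=(q[...,2]>zlo)&(q[...,2]<zhi)&(q[...,1-ax]>xlo)&(q[...,1-ax]<xhi)&(q[...,ax]>lim[0])&(q[...,ax]<lim[1])
    v=np.sort(q[m][:,ax]); 
    if len(v)==0: return []
    b=np.split(v,np.where(np.diff(v)>1.6)[0]+1)
    return [(round(float(x[0]),1),round(float(x[-1]),1),len(x)) for x in b if len(x)>8]
E
python3 - <<'E'
from h import *
import pickle
for n in("w1","b1"):
    f=pickle.load(open(n+".pkl","rb")); q=fr(cloud(f))
    print(n)
    for x0 in(-25,0,20): print(" y-runs x~",x0,"spec/wall",prof(q,x0-4,x0+4,30.,37))
    for y0 in(-90,-18,60,-117,-39,39,117): print(" x-runs y",y0,prof(q,y0-4,y0+4,30,37,0,(-50,50)))
    print(" held y",prof(q,-40,40,75,90,1,(-90,-30)),"x",prof(q,-75,-40,75,90,0,(-50,50)))
E
```

```text
w1
 y-runs x~ -25 spec/wall [(-122.6, -66.2, 698), (-44.2, -5.5, 480), (31.7, 78.2, 565), (110.4, 123.1, 175)]
 y-runs x~ 0 spec/wall [(-122.3, -68.9, 626), (-41.4, -6.0, 411), (31.6, 77.8, 532), (108.7, 123.2, 177)]
 y-runs x~ 20 spec/wall [(-122.5, -69.3, 571), (-41.1, -5.7, 381), (32.1, 78.1, 491), (109.9, 123.8, 154)]
 x-runs y -90 [(-30.8, 28.4, 694)]
 x-runs y -18 [(-31.0, 28.5, 691)]
 x-runs y 60 [(-30.9, 28.6, 700)]
 x-runs y -117 [(-34.0, 31.4, 770)]
 x-runs y -39 [(-33.8, 31.3, 670)]
 x-runs y 39 [(-33.8, 31.9, 773)]
 x-runs y 117 [(-34.0, 32.4, 770)]
 held y [(-64.2, -47.5, 123)] x [(-33.2, -32.3, 123)]
b1
 y-runs x~ -25 spec/wall [(-123.0, -91.3, 63), (-89.5, -70.1, 39), (-44.8, -7.6, 71), (32.4, 76.9, 76), (110.4, 122.0, 20)]
 y-runs x~ 0 spec/wall [(-123.1, -107.1, 37), (-105.5, -66.7, 87), (-46.4, -6.6, 83), (31.0, 76.7, 93), (109.3, 121.6, 25)]
 y-runs x~ 20 spec/wall [(-122.3, -67.2, 126), (-47.0, -30.8, 34), (-29.1, -6.7, 47), (31.5, 77.0, 87), (109.8, 121.6, 25)]
 x-runs y -90 [(-27.7, -21.4, 14), (-19.7, -16.5, 10), (-7.8, 31.5, 89)]
 x-runs y -18 [(-27.7, -13.1, 31), (-11.5, 8.8, 45), (10.7, 20.9, 23), (23.0, 31.1, 24)]
 x-runs y 60 [(-29.9, -18.0, 22), (-11.4, 29.9, 85)]
 x-runs y -117 [(-33.0, -11.4, 43), (-9.8, -0.1, 26), (1.6, 9.0, 20), (11.2, 33.7, 58)]
 x-runs y -39 [(-32.4, -19.1, 27), (-17.1, -7.5, 23), (-5.8, -3.0, 9), (-1.0, 33.8, 82)]
 x-runs y 39 [(-30.6, -24.8, 13), (-23.0, -7.9, 33), (-6.1, 34.9, 85)]
 x-runs y 117 [(-31.1, 5.1, 66), (6.8, 17.3, 24), (19.4, 34.2, 36)]
 held y [(-65.4, -48.2, 55)] x [(26.0, 29.5, 51)]
```

play_rows(series=[0,-0.002,0,0,0,0,0.005,0.02,-0.002,0,0,0,0,0.005,0.035,-0.002,0,0,0,0,0.005,0.04,-0.002,0,0,0,0,0.005,0.044,-0.002,0,0,0,0,0.005,0.048,-0.002,0,0,0,0,0.005,0.051,-0.002,0,0,0,0,0.005,0.054,-0.002,0,0,0,0,0.005])

```text
time: 13.2
tcp_pos: [0.6254, -0.101, 0.0666]
tool_rot: [[0.001, -0.999, -0.046], [-0.001, -0.046, 0.999], [-1.0, -0.001, -0.001]]
ft_force: [-0.0, -1.6, -0.1]
finger_gap: 0.0161
```

play_rows(series=[0,0,0,0,0,0,0.005,0,0,0,0,0,0,0.005])

```text
time: 13.45
tcp_pos: [0.6252, -0.101, 0.0666]
tool_rot: [[0.0, -0.999, -0.046], [-0.0, -0.046, 0.999], [-1.0, -0.0, -0.0]]
ft_force: [-0.3, -1.2, -1.0]
finger_gap: 0.0163
```

Run:
```python
from h import *
f,p=look("b2"); q=fr(p)
w=bot.grab_frame("wrist"); save(w,"w2"); r=fr(cloud(w))
for n,g in(("w",r),("s",q)):
    print(n,"held y",prof(g,-40,45,40,55,1,(-90,-30)),"x",prof(g,-75,-40,40,55,0,(-50,50)),"spec x",prof(g,-94,-86,30,37,0,(-50,50)),prof(g,-22,-14,30,37,0,(-50,50)),"y",prof(g,16,28,30,37))
```

```text
tcp [ 625.2 -101.    66.6] jaw 92.62 gap 0.0163
w held y [(-64.0, -46.9, 182)] x [(-29.9, -28.9, 182)] spec x [(-30.7, 29.3, 1050)] [(-31.0, 29.0, 1050)] y [(-130.0, -129.3, 11), (-122.5, -78.9, 1020), (-31.9, -5.7, 584), (31.6, 78.9, 1086), (109.1, 123.5, 365)]
s held y [(-65.0, -48.0, 55)] x [(29.8, 33.7, 53)] spec x [(-30.1, -18.1, 24), (-16.2, -12.8, 10), (-11.2, 31.6, 95)] [(-29.0, -19.7, 18), (-12.3, 30.6, 97)] y [(-122.8, -66.5, 191), (-46.4, -6.6, 129), (31.5, 77.4, 138), (109.3, 121.6, 40)]
```

play_rows(series=[0.003,0.0013,0,0,0,0,0.005,0.006,0.0013,0,0,0,0,0.005,0.009,0.0013,0,0,0,0,0.005,0.011,0.0013,0,0,0,0,0.005,0.0125,0.0013,0,0,0,0,0.005,0.0135,0.0013,0,0,0,0,0.005,0.0135,0.0013,0,0,0,0,0.005])

```text
time: 14.42
tcp_pos: [0.6238, -0.101, 0.0537]
tool_rot: [[0.0, -0.999, -0.046], [-0.0, -0.046, 0.999], [-1.0, -0.0, -0.0]]
ft_force: [-1.7, -3.1, 6.3]
finger_gap: 0.0165
```

play_rows(series=[0,0,-0.001,0,0,0,0.005,0,0,-0.001,0,0,0,0.036,0,0,-0.001,0,0,0,0.036,0,0,-0.001,0,0,0,0.036,-0.03,0,-0.001,0,0,0,0.036,-0.08,0,-0.001,0,0,0,0.05,-0.11,0,-0.001,0,0,0,0.0878,-0.11,0,-0.001,0,0,0,0.0878])

```text
time: 15.42
tcp_pos: [0.6257, -0.1021, 0.1656]
tool_rot: [[0.005, -0.999, -0.046], [-0.001, -0.046, 0.999], [-1.0, -0.005, -0.002]]
ft_force: [-0.5, -0.9, -0.1]
finger_gap: 0.0623
```

Run:
```python
from h import *
f,p=look("b3"); q=fr(p)
w=bot.grab_frame("wrist"); save(w,"w3"); W=cloud(w); r=fr(W)
for n,g in(("w",r),("s",q)):
    m=(abs(g[...,0])<25)&(abs(g[...,1]+57)<4)&(g[...,2]>50)&(g[...,2]<75); print(n,"top z",np.median(g[m][:,2]) if m.any() else None)
    print(n,"spacer y",prof(g,-25,25,58,68,1,(-90,-30)),"x",prof(g,-62,-52,58,68,0,(-50,50)),"spec x",prof(g,-94,-86,30,37,0,(-50,50)),"y",prof(g,16,28,30,37))
rects(p,.052,.062,(.35,.55),(-.4,.25),lab="s")
rects(W,.052,.062,(.35,.55),(-.4,.25),lab="w")
to((441.5,19,46),89)
im=w["pixels"][150:320,180:620,::-1]; cv2.imwrite("pics/cw3.png",cv2.resize(im,None,fx=1.8,fy=1.8))
```

```text
tcp [ 625.7 -102.1  165.6] jaw 92.63 gap 0.0623
w top z 64.09493269908029
w spacer y [(-64.1, -47.6, 1135)] x [(-31.1, 28.7, 817)] spec x [(-30.9, 28.8, 529)] y [(-122.7, -65.9, 708), (-44.0, -5.5, 483), (31.6, 78.0, 562), (109.9, 123.3, 166)]
s top z 63.48661615721716
s spacer y [(-65.2, -48.3, 233)] x [(-30.6, -18.2, 31), (-16.6, 31.5, 143)] spec x [(-29.0, -16.8, 27), (-15.0, 30.3, 100)] y [(-122.7, -66.4, 194), (-45.5, -6.6, 127), (31.5, 77.3, 138), (109.2, 121.4, 37)]
s px(331,197) n295 c(441.2,128.9) sz(29.1,62.9) ang80.5 z56.4
s px(279,204) n378 c(442.3,18.4) sz(35.3,62.3) ang89.1 z56.3
s px(226,213) n133 c(448.4,-87.9) sz(40.6,18.8) ang7.8 z56.2
w px(351,15) n1032 c(455.2,-83.0) sz(21.4,23.1) ang10.3 z56.8
w px(492,23) n2379 c(456.2,18.9) sz(29.2,36.3) ang0.1 z57.0
w px(628,29) n1148 c(453.6,124.3) sz(25.8,30.7) ang80.2 z56.7
 shift [0.1165, 0.176, 0.1287] turn [3.62, 0.02, -0.05] |d| 0.247
```

View pics/cw3.png

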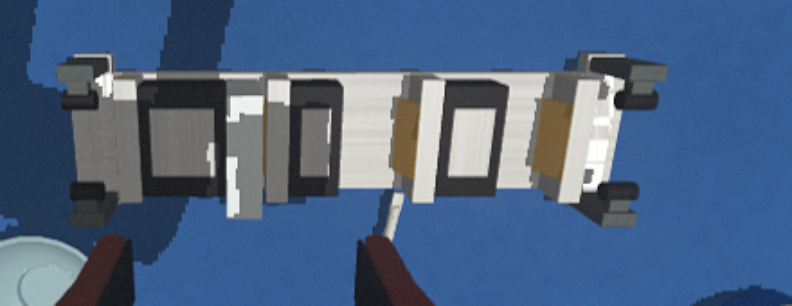

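The wrist crop shows the 17 mm spacer standing in bay 1 at (245,145), between specimen 1 (180,140) and wall 2 (278,140). Its ends line up with the specimen's. I'll check its tilt and whether it touches the specimen.

Run:
```python
from h import *
import pickle
f=pickle.load(open("b3.pkl","rb")); g=fr(cloud(f))
w=bot.grab_frame("wrist"); pickle.dump(w,open("w3.pkl","wb")); r=fr(cloud(w))
for n,q in(("w",r),("s",g)):
    m=(abs(q[...,0])<27)&(q[...,1]>-64)&(q[...,1]<-49)&(q[...,2]>58)&(q[...,2]<70); P=q[m]
    A=np.c_[P[:,:2],np.ones(len(P))]; c=np.linalg.lstsq(A,P[:,2],rcond=None)[0]; print(n,len(P),"tilt deg x,y",np.degrees(c[:2]).round(2))
    for z in(15,22,28,35,42,50,58): print(n,z,"face y",prof(q,-40,50,z-3,z+3,1,(-68,-46)))
# ends of spacer: yaw
    for x0 in(-22,-8,8,22): print(n,x0,prof(q,x0-5,x0+5,58,68,1,(-80,-40)),"spec",prof(q,x0-5,x0+5,30,37,1,(-125,-60)))
```

```text
w 1097 tilt deg x,y [-0.04 -1.56]
w 15 face y [(-67.5, -49.3, 22)]
w 22 face y [(-67.3, -49.4, 20)]
w 28 face y [(-67.1, -48.5, 44)]
w 35 face y [(-68.0, -48.7, 165)]
w 42 face y [(-64.7, -48.0, 20)]
w 50 face y [(-64.6, -49.9, 27)]
w 58 face y [(-64.3, -47.6, 21)]
w -22 [(-64.3, -47.7, 246)] spec [(-122.7, -66.0, 683)]
w -8 [(-64.4, -47.5, 246)] spec [(-122.4, -66.1, 661)]
w 8 [(-63.7, -47.4, 225)] spec [(-122.5, -66.3, 608)]
w 22 [(-63.8, -47.3, 206)] spec [(-122.5, -65.6, 597)]
s 218 tilt deg x,y [ 0.04 -0.73]
s 15 face y [(-61.0, -51.8, 13), (-50.2, -47.1, 14)]
s 22 face y [(-59.7, -46.0, 34)]
s 28 face y [(-67.6, -60.8, 10)]
s 35 face y [(-68.0, -54.6, 30)]
s 42 face y [(-65.6, -55.5, 12)]
s 50 face y [(-61.2, -48.6, 19)]
s 58 face y [(-65.1, -51.6, 18)]
s -22 [(-65.2, -48.3, 41)] spec [(-123.3, -67.8, 136)]
s -8 [(-65.1, -48.4, 47)] spec [(-123.5, -67.5, 141)]
s 8 [(-65.1, -48.4, 46)] spec [(-123.2, -67.4, 150)]
s 22 [(-65.0, -48.3, 48)] spec [(-122.2, -66.4, 159)]
```

Run:
```python
from h import *
import pickle
for n in("w3","b3"):
    q=fr(cloud(pickle.load(open(n+".pkl","rb"))))
    for lab,x0,x1,y0,y1,z0,z1 in(("spec1",-27,27,-108,-69,28,38),("spacer1",-27,27,-63.5,-49,58,70),("allspec",-27,27,-108,76,30.5,36),("spec3",-27,27,48,75,28,38),("base2",-25,25,3,22,6,14)):
        m=(q[...,0]>x0)&(q[...,0]<x1)&(q[...,1]>y0)&(q[...,1]<y1)&(q[...,2]>z0)&(q[...,2]<z1); P=q[m]
        A=np.c_[P[:,:2],np.ones(len(P))]; c=np.linalg.lstsq(A,P[:,2],rcond=None)[0]; print(n,lab,len(P),np.degrees(c[:2]).round(2),np.median(P[:,2]).round(1))
```

```text
w3 spec1 2331 [-0.12  0.1 ] 33.1
w3 spacer1 1059 [-0.04 -1.54] 64.1
w3 allspec 7483 [-0.05  0.06] 33.3
w3 spec3 1614 [-0.04  0.11] 33.2
w3 base2 910 [-0.02 -0.08] 10.0
b3 spec1 558 [-0.19 -0.08] 32.8
b3 spacer1 209 [ 0.11 -0.56] 63.6
b3 allspec 1678 [-0.14  0.  ] 32.9
b3 spec3 350 [-0.04  0.14] 32.7
b3 base2 233 [-0.19  1.04] 9.6
```

The spacer is home (top at z = 64 mm) but leans about 1.5° away from the specimen. I'll regrip it, press it flat against the specimen and release.

Run:
```python
from h import *
to((623.8,-101.5,54.5),92.65)
```

```text
shift [0.107, -0.0013, -0.0002] turn [-0.03, 0.04, -0.14] |d| 0.107
```

play_rows(series=[0.05,-0.0013,0,0,0,0,0.05,0.08,-0.0013,0,0,0,0,0.05,0.1,-0.0013,0,0,0,0,0.05,0.107,-0.0013,0,0,0,0,0.03,0.107,-0.0013,0,0,0,0,0.005,0.107,-0.0013,0,0,0,0,0.005,0.107,-0.0013,0,0,0,0,0.005,0.107,-0.0013,0,0,0,0,0.005,0.107,-0.0013,0,0,0,0,0.005,0.107,-0.0013,0,0,0,0,0.005], squeeze=25)

```text
time: 16.82
tcp_pos: [0.6254, -0.102, 0.0564]
tool_rot: [[0.001, -0.999, -0.046], [-0.0, -0.046, 0.999], [-1.0, -0.001, -0.0]]
ft_force: [-0.6, 0.4, 2.8]
finger_gap: 0.0049
```

play_rows(series=[0,0,-0.0005,0,0,0,0.005,0,0,-0.001,0,0,0,0.005,0,0,-0.0015,0,0,0,0.005,0,0,-0.0015,0,0,0,0.005])

```text
time: 17.32
tcp_pos: [0.6255, -0.1032, 0.0562]
tool_rot: [[0.001, -0.999, -0.046], [-0.0, -0.046, 0.999], [-1.0, -0.001, -0.0]]
ft_force: [0.2, 0.5, 4.3]
finger_gap: 0.0051
```

The fingers closed on nothing. I'll stop and look.

Run:
```python
from h import *
f,p=look("b4"); a=bot.grab_frame("side"); save(a,"s4")
im=np.vstack([cv2.resize(f["pixels"][190:335,140:360],(720,475))[:300*2//1],])
top=cv2.resize(f["pixels"][185:335,140:365],(600,400)); w=bot.grab_frame("wrist")["pixels"][150:340,160:600]
o=np.vstack([top,cv2.resize(w,(600,200))]); cv2.imwrite("pics/c4.png",o[...,::-1])
```

```text
tcp [ 625.5 -103.2   56.2] jaw 92.62 gap 0.0051
```

View pics/c4.png

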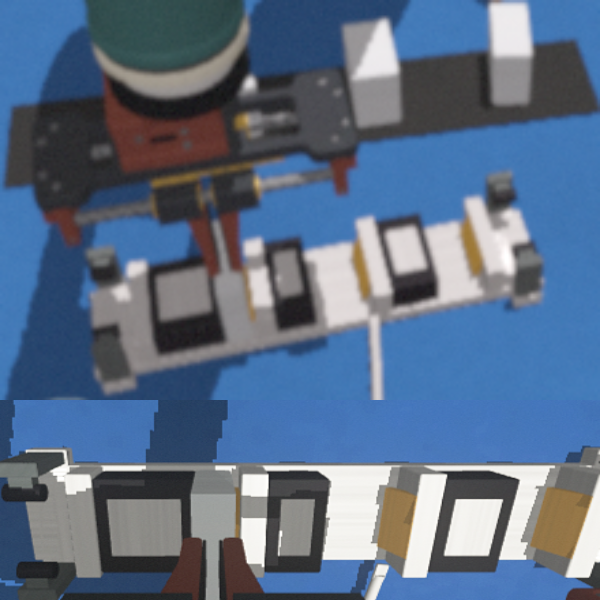

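Run:
```python
from h import *
w=bot.grab_frame("wrist"); g=fr(cloud(w)); f=bot.grab_frame("scene"); q=fr(cloud(f))
for n,r in(("w",g),("s",q)):
    m=(abs(r[...,0])<60)&(abs(r[...,1]+56.5)<7)&(r[...,2]>12)
    P=r[m]; 
    for x in range(-50,55,6):
        s=P[abs(P[:,0]-x)<3]
        if len(s): print(n,x,len(s),np.percentile(s[:,2],[5,50,95]).round(0), "y",s[:,1].min().round(1),s[:,1].max().round(1))
```

```text
w -32 2019 [ 26. 157. 168.] y -63.5 -49.5
w -26 2046 [ 64. 162. 169.] y -63.5 -49.5
w -20 3108 [ 64. 178. 181.] y -63.5 -49.5
w -14 1729 [ 64. 171. 174.] y -63.5 -49.5
w -8 1651 [ 64.  99. 127.] y -63.5 -49.5
w -2 337 [ 63. 118. 154.] y -61.5 -53.4
w 4 220 [ 63.  94. 149.] y -61.5 -53.4
w 10 189 [ 63.  65. 143.] y -61.5 -53.4
w 16 111 [ 63.  64. 134.] y -61.5 -53.5
w 22 91 [63. 64. 65.] y -60.0 -54.9
w 28 66 [63. 64. 65.] y -60.0 -54.9
s -32 2 [63. 63. 64.] y -61.2 -59.4
s -26 7 [62. 63. 64.] y -61.9 -58.2
s -20 5 [62. 63. 65.] y -60.7 -58.4
s -14 10 [ 38.  64. 484.] y -61.1 -49.5
s -8 20 [ 61. 486. 487.] y -63.2 -49.5
s -2 41 [ 62. 487. 488.] y -63.2 -49.5
s 4 57 [ 63. 487. 488.] y -63.3 -49.5
s 10 79 [ 63. 487. 488.] y -63.4 -49.5
s 16 202 [ 63. 106. 487.] y -63.5 -49.5
s 22 227 [ 63. 208. 485.] y -63.5 -49.5
s 28 401 [ 21. 182. 482.] y -63.5 -49.6
s 34 321 [155. 405. 479.] y -63.5 -49.5
s 40 1317 [243. 349. 470.] y -63.5 -49.5
s 46 540 [277. 443. 465.] y -63.5 -49.5
s 52 82 [437. 447. 456.] y -57.9 -49.5
```

Run:
```python
from h import *
import pickle
s=bot.sense(); print(np.round(s["joint_pos"],3),s["finger_gap"],np.round(s["ft_force"],1),s["tcp_pos"])
w=bot.grab_frame("wrist"); save(w,"w5"); pickle.dump(w,open("w5.pkl","wb")); W=cloud(w); g=fr(W); g1=cloud(pickle.load(open("w1.pkl","rb")))
d1=pickle.load(open("w1.pkl","rb"))
for v in(280,290,300,320,340):
    for u in(285,295,305,317,330,340,350): print((u,v),"now fr",g[v,u].round(0),"d",round(float(w["range_z"][v,u]),3),"| w1 d",round(float(d1["range_z"][v,u]),3))
cv2.imwrite("pics/c5.png",cv2.resize(w["pixels"][190:350,220:440,::-1],None,fx=3.6,fy=3.6,interpolation=cv2.INTER_NEAREST))
```

```text
[-0.272  0.574  1.586  0.     0.982 -1.889] 0.005100979060661794 [-0.1  1.5  4.6] [ 0.62546397 -0.10321291  0.05618322]
(285, 280) now fr [  6. -77.  33.] d 0.21 | w1 d 0.315
(295, 280) now fr [  6. -70.  32.] d 0.211 | w1 d 0.315
(305, 280) now fr [ -8. -63.  65.] d 0.175 | w1 d 0.173
(317, 280) now fr [ -8. -57.  64.] d 0.176 | w1 d 0.173
(330, 280) now fr [ -8. -50.  65.] d 0.175 | w1 d 0.174
(340, 280) now fr [  5. -42.  35.] d 0.207 | w1 d 0.175
(350, 280) now fr [  5. -36.  35.] d 0.208 | w1 d 0.315
(285, 290) now fr [ 12. -77.  34.] d 0.211 | w1 d 0.164
(295, 290) now fr [ -8. -68.  77.] d 0.163 | w1 d 0.164
(305, 290) now fr [ -8. -63.  77.] d 0.163 | w1 d 0.175
(317, 290) now fr [ -3. -57.  66.] d 0.176 | w1 d 0.175
(330, 290) now fr [ -8. -50.  78.] d 0.163 | w1 d 0.173
(340, 290) now fr [ 12. -42.  34.] d 0.211 | w1 d 0.162
(350, 290) now fr [ 12. -36.  35.] d 0.21 | w1 d 0.164
(285, 300) now fr [ 20. -77.  33.] d 0.214 | w1 d 0.153
(295, 300) now fr [ -8. -67.  88.] d 0.153 | w1 d 0.156
(305, 300) now fr [ -8. -62.  88.] d 0.153 | w1 d 0.176
(317, 300) now fr [  4. -57.  
[... 275 characters left out ...]
6. 106.] d 0.136 | w1 d 0.139
(305, 320) now fr [ -8. -62. 105.] d 0.137 | w1 d 0.179
(317, 320) now fr [ 16. -57.  64.] d 0.183 | w1 d 0.18
(330, 320) now fr [ -8. -52. 106.] d 0.136 | w1 d 0.181
(340, 320) now fr [ -8. -47. 106.] d 0.136 | w1 d 0.136
(350, 320) now fr [ 54. -31.  -0.] d 0.256 | w1 d 0.137
(285, 340) now fr [-29. -65. 152.] d 0.086 | w1 d 0.123
(295, 340) now fr [-29. -63. 152.] d 0.085 | w1 d 0.132
(305, 340) now fr [ -7. -61. 118.] d 0.125 | w1 d 0.183
(317, 340) now fr [ 29. -57.  63.] d 0.188 | w1 d 0.184
(330, 340) now fr [ -8. -52. 119.] d 0.123 | w1 d 0.184
(340, 340) now fr [-30. -51. 154.] d 0.084 | w1 d 0.125
(350, 340) now fr [-30. -49. 153.] d 0.085 | w1 d 0.123
```

View pics/c5.png

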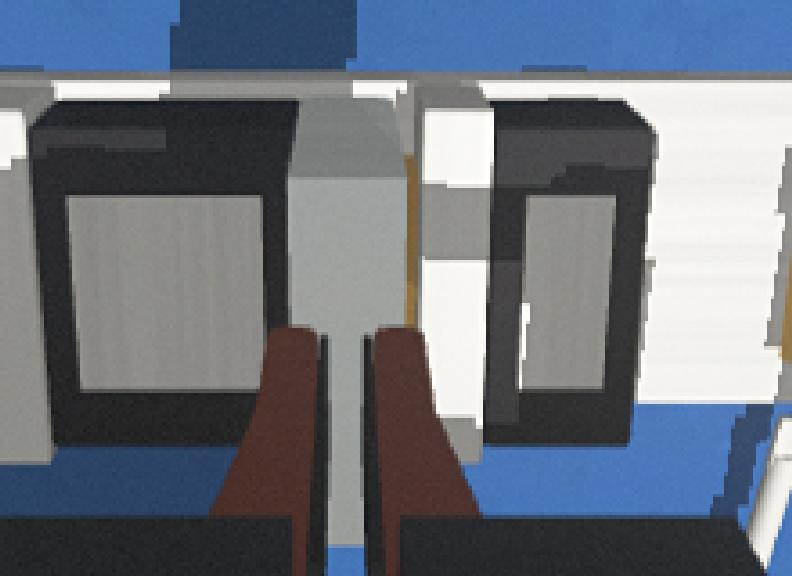

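The crop shows both fingertips at (290,330) and (400,330), ending on top of the spacer's top face at (345,250) and not beside it. So the tips seem to sit higher than specified. I'll check the real tip height against the TCP in the first side picture and now.

Run:
```python
from h import *
import pickle
p=cloud(pickle.load(open("side0.pkl","rb")))
m=(np.hypot(p[...,0]-.134,p[...,1]-.585)<.075)&(p[...,2]>.12)&(p[...,2]<.35)
P=p[m]; print("start tcp z .214; lowest gripper points",len(P),np.percentile(P[:,2],[0,1,2,5,20]).round(3))
h=np.histogram(P[:,2],bins=np.arange(.12,.3,.01)); print(h[0].tolist())
for n in("scene1","side1"):
    p=cloud(pickle.load(open(n+".pkl","rb"))); m=(abs(p[...,0]-.481)<.075)&(abs(p[...,1]-.357)<.03)&(p[...,2]>.06)&(p[...,2]<.3); P=p[m]; print(n,"tcp .154",np.histogram(P[:,2],bins=np.arange(.06,.3,.01))[0].tolist())
p=cloud(pickle.load(open("b3.pkl","rb"))); m=(abs(p[...,0]-.6257)<.03)&(abs(p[...,1]+.102)<.06)&(p[...,2]>.08)&(p[...,2]<.3);P=p[m]; print("b3 tcp .1656",np.histogram(P[:,2],bins=np.arange(.08,.3,.01))[0].tolist())
f=bot.grab_frame("scene");p=cloud(f);m=(abs(p[...,0]-.6257)<.02)&(abs(p[...,1]+.102)<.03)&(p[...,2]>.055)&(p[...,2]<.2);P=p[m];print("now tcp .056",np.histogram(P[:,2],bins=np.arange(.05,.2,.005))[0].tolist())
```

```text
start tcp z .214; lowest gripper points 2622 [0.221 0.226 0.228 0.236 0.317]
[0, 0, 0, 0, 0, 0, 0, 0, 0, 0, 67, 108, 93, 58, 11, 13, 12]
scene1 tcp .154 [0, 0, 0, 0, 0, 0, 0, 0, 0, 0, 83, 107, 115, 110, 117, 113, 63, 33, 34, 151, 162, 153, 677]
side1 tcp .154 [0, 0, 0, 0, 0, 0, 0, 0, 0, 0, 0, 50, 71, 71, 66, 70, 77, 39, 24, 34, 135, 170, 223]
b3 tcp .1656 [0, 0, 0, 0, 0, 0, 0, 0, 0, 37, 67, 65, 71, 88, 106, 98, 10, 7, 138, 610, 470]
now tcp .056 [0, 0, 72, 28, 20, 23, 22, 22, 23, 24, 32, 28, 32, 32, 26, 3, 4, 2, 0, 1, 2, 3, 2, 46, 24, 16, 15, 99, 0, 38]
```

The description is off here. In four views the fingertips stand about 8 mm behind the reported TCP, not 14 mm ahead, so the first grip held only about 2 mm of spacer. From now on I'll grip with the TCP about 22 mm above the spacer's underside.

play_rows(series=[-0.015,0,0.0015,0,0,0,0.05,-0.015,0,0.0015,0,0,0,0.05,-0.015,0,0.0015,0,0,0,0.05,-0.015,0,0.0015,0,0,0,0.05,-0.015,0,0.0015,0,0,0,0.05,-0.015,0,0.0015,0,0,0,0.05,0.0,0,0.0015,0,0,0,0.05,0.012,0,0.0015,0,0,0,0.05,0.02,0,0.0015,0,0,0,0.05,0.023,0,0.0015,0,0,0,0.05], squeeze=15)

```text
time: 18.92
tcp_pos: [0.6245, -0.1016, 0.0319]
tool_rot: [[-0.002, -0.999, -0.046], [0.0, -0.046, 0.999], [-1.0, 0.002, 0.0]]
ft_force: [-0.3, 0.3, 0.7]
finger_gap: 0.0503
```

play_rows(series=[0,0,0,0,0,0,0.005,0,0,0,0,0,0,0.005,0,0,0,0,0,0,0.005,0,0,0,0,0,0,0.005,0,0,0,0,0,0,0.005,0,0,0,0,0,0,0.005])

```text
time: 19.68
tcp_pos: [0.6255, -0.1024, 0.0333]
tool_rot: [[0.001, -0.999, -0.046], [-0.001, -0.046, 0.999], [-1.0, -0.001, -0.001]]
ft_force: [-0.2, -2.9, 1.7]
finger_gap: 0.0169
```

play_rows(series=[0,0,-0.0008,0,0,0,0.005,0,0,-0.0016,0,0,0,0.005,0,0,-0.0016,0,0,0,0.005], squeeze=30)

```text
time: 20.05
tcp_pos: [0.6254, -0.1028, 0.0332]
tool_rot: [[0.0, -0.999, -0.045], [0.001, -0.045, 0.999], [-1.0, -0.0, 0.001]]
ft_force: [0.7, 1.8, 4.8]
finger_gap: 0.0168
```

play_rows(series=[0.001,0,-0.0004,0,0,0,0.005,0.002,0,-0.0004,0,0,0,0.005,0.002,0,-0.0004,0,0,0,0.005])

```text
time: 20.42
tcp_pos: [0.6255, -0.103, 0.0331]
tool_rot: [[0.001, -0.999, -0.046], [0.001, -0.046, 0.999], [-1.0, -0.001, 0.001]]
ft_force: [-4.2, 3.6, 19.1]
finger_gap: 0.017
```

play_rows(series=[-0.0015,0,0,0,0,0,0.045,-0.0015,0,0,0,0,0,0.045,-0.0015,0,0,0,0,0,0.045,-0.03,0,0,0,0,0,0.045,-0.08,0,0,0,0,0,0.06,-0.13,0,0,0,0,0,0.0878,-0.13,0,0,0,0,0,0.0878,-0.13,0,0,0,0,0,0.0878])

```text
time: 21.42
tcp_pos: [0.6246, -0.1036, 0.1603]
tool_rot: [[-0.001, -0.999, -0.046], [0.0, -0.046, 0.999], [-1.0, 0.001, 0.0]]
ft_force: [0.4, 0.8, 0.7]
finger_gap: 0.0816
```

```bash
cat >> h.py <<'E'
def check(q,n,yc,th,specy):
    m=(abs(q[...,0])<27)&(abs(q[...,1]-yc)<th/2-1)&(q[...,2]>55)&(q[...,2]<75); P=q[m]
    A=np.c_[P[:,:2],np.ones(len(P))]; c=np.linalg.lstsq(A,P[:,2],rcond=None)[0]
    print(n,"tilt",np.degrees(c[:2]).round(2),"z",np.median(P[:,2]).round(1),"y",prof(q,-25,25,58,68,1,(yc-th/2-10,yc+th/2+10)),"x",prof(q,yc-th/2+2,yc+th/2-2,58,68,0,(-50,50)),"spec x",prof(q,specy-4,specy+4,30,37,0,(-50,50)))
E
python3 - <<'E'
from h import *
f,p=look("b6"); w=bot.grab_frame("wrist"); W=cloud(w)
for n,g in(("w",fr(W)),("s",fr(p))): check(g,n,-57,17,-90)
rects(p,.052,.062,(.35,.55),(-.4,.25),lab="s")
to((441.5,19,100),89)
E
```

```text
tcp [ 624.6 -103.6  160.3] jaw 92.62 gap 0.0816
w tilt [0.01 0.33] z 64.0 y [(-65.6, -48.5, 1183)] x [(-31.1, 28.9, 1061)] spec x [(-30.9, 28.2, 543)]
s tilt [-0.55 -2.57] z 63.5 y [(-66.5, -49.4, 233)] x [(-29.5, 31.3, 228)] spec x [(-24.1, -0.6, 51), (1.0, 21.8, 50), (23.7, 31.2, 23)]
s px(331,197) n293 c(441.7,128.8) sz(29.0,62.7) ang80.2 z56.3
s px(279,204) n379 c(442.7,18.6) sz(35.2,64.5) ang89.6 z56.4
s px(223,201) n53 c(413.7,-91.5) sz(15.6,23.1) ang8.3 z56.9
s px(228,214) n140 c(452.5,-84.5) sz(32.4,23.2) ang10.2 z56.3
 shift [0.0598, 0.1763, 0.1305] turn [3.62, 0.05, -0.19] |d| 0.227
```

play_rows(series=[0.0,0.04,0.03,1,0,0,0.0878,0.0,0.09,0.065,2,0,0,0.0878,0.0,0.14,0.1,3,0,0,0.0878,0.03,0.17,0.125,3.4,0,0,0.0878,0.06,0.1763,0.1305,3.4,0,0,0.0878,0.06,0.1763,0.1305,3.4,0,0,0.0878,0.06,0.1763,0.1305,3.4,0,0,0.0878])

```text
time: 22.4
tcp_pos: [0.4439, 0.0182, 0.1011]
tool_rot: [[-0.0, -1.0, 0.014], [-0.0, 0.014, 1.0], [-1.0, 0.0, -0.0]]
ft_force: [0.7, -0.0, 0.3]
finger_gap: 0.0878
```

```bash
python3 -c "
from h import *
to((441.5,19,25.5),89.3)"
```

```text
shift [0.0756, 0.0024, 0.0008] turn [-0.09, -0.01, -0.01] |d| 0.076
```

play_rows(series=[0.04,0.0024,0.0008,0,0,0,0.0878,0.07,0.0024,0.0008,0,0,0,0.07,0.0756,0.0024,0.0008,0,0,0,0.05,0.0756,0.0024,0.0008,0,0,0,0.02,0.0756,0.0024,0.0008,0,0,0,0.02,0.0756,0.0024,0.0008,0,0,0,0.02,0.0756,0.0024,0.0008,0,0,0,0.02,0.0756,0.0024,0.0008,0,0,0,0.02,0.0756,0.0024,0.0008,0,0,0,0.02,0.0756,0.0024,0.0008,0,0,0,0.02], squeeze=25)

```text
time: 23.65
tcp_pos: [0.4414, 0.0193, 0.026]
tool_rot: [[0.001, -1.0, 0.014], [-0.0, 0.014, 1.0], [-1.0, -0.001, -0.0]]
ft_force: [-0.4, -0.7, 7.3]
finger_gap: 0.0346
```

```bash
python3 -c "
from h import *
s=bot.sense(); print(s['finger_gap'],s['tcp_pos'])
# frame target: spacer centre y = -33+27+17.5+1.5 ; tcp frame x as in bay 1 final
o=np.array([620.5,-45.5]);e=np.array([-np.sin(FA),np.cos(FA)]);ex=np.array([np.cos(FA),np.sin(FA)])
t=fr(np.array([.6254,-.1030,.033]));print('bay1 tcp in frame',t)
P=o+(-33+27+17.5+1.5)*e+t[0]*ex; print(P); to((P[0],P[1],90),92.65)
P=o+(45+33+14.5+1.5)*e+t[0]*ex; print('bay3',P)
"
```

```text
0.034580558722073954 [0.44135948 0.01927783 0.02604496]
bay1 tcp in frame [  2.23626257 -57.66505987  33.        ]
[622.13281954 -32.41050915]
 shift [-0.0637, -0.1815, -0.0492] turn [-3.43, -0.02, 0.08] |d| 0.199
bay3 [618.38780584  48.50286967]
```

play_rows(series=[-0.04,0,0,0,0,0,0.02,-0.074,0,0,0,0,0,0.02,-0.074,-0.05,-0.012,-1,0,0,0.02,-0.074,-0.1,-0.025,-2,0,0,0.02,-0.074,-0.15,-0.04,-3,0,0,0.02,-0.074,-0.1815,-0.0492,-3.4,0,0,0.02,-0.074,-0.1815,-0.0492,-3.4,0,0,0.02,-0.074,-0.1815,-0.0492,-3.4,0,0,0.02,-0.074,-0.1815,-0.0492,-3.4,0,0,0.02,-0.074,-0.1815,-0.0492,-3.4,0,0,0.02])

```text
time: 24.9
tcp_pos: [0.6206, -0.0319, 0.0995]
tool_rot: [[-0.001, -0.999, -0.046], [0.0, -0.046, 0.999], [-1.0, 0.001, 0.0]]
ft_force: [-0.1, 0.2, -1.1]
finger_gap: 0.0345
```

Run:
```python
from h import *
f,p=look("b7"); w=bot.grab_frame("wrist")
b=bot.sense()["tcp_pos"][2]*1000-23
for n,g in(("w",fr(cloud(w))),("s",fr(p))):
    print(n,b,"held y",prof(g,-45,45,b,b+18,1,(-30,60)),"x",prof(g,-5,28,b,b+14,0,(-50,50)),"spec x",prof(g,-22,-14,30,37,0,(-50,50)),"y",[prof(g,x-4,x+4,30,37,1,(-50,130)) for x in(-22,0,22)])
to((622.1,-32.4,90),92.65)
```

```text
tcp [620.6 -31.9  99.5] jaw 92.64 gap 0.0345
w 76.57122741986439 held y [(-3.6, 31.1, 486)] x [(-30.4, -29.5, 337)] spec x [(-30.8, 22.4, 676)] y [[(-48.9, -48.2, 26), (-44.4, -5.6, 571), (32.1, 78.3, 661), (109.5, 123.1, 204)], [(-48.9, -48.2, 23), (-44.5, -13.3, 408), (41.2, 78.3, 479), (109.5, 123.2, 200)], [(-49.3, -48.3, 23), (-44.7, -16.3, 304), (43.5, 78.1, 382), (109.3, 123.4, 169)]]
s 76.57122741986439 held y [(-4.5, 30.6, 135)] x [(27.8, 32.1, 95)] spec x [(-26.4, -22.9, 12), (-21.2, -17.2, 10), (-10.7, -2.1, 22), (0.5, 6.7, 17), (8.7, 31.6, 53)] y [[(-45.4, -6.9, 73), (37.3, 76.9, 73), (110.7, 121.8, 21)], [(-45.2, -6.6, 78), (31.4, 77.4, 90), (109.3, 121.5, 23)], [(-45.5, -6.6, 84), (31.8, 76.9, 93), (108.8, 121.5, 25)]]
 shift [0.0096, -0.001, -0.0004] turn [-0.02, -0.0, -0.01] |d| 0.01
```

play_rows(series=[0.02,0,-0.0003,0,0,0,0.02,0.035,0,-0.0003,0,0,0,0.02,0.041,0,-0.0003,0,0,0,0.02,0.045,0,-0.0003,0,0,0,0.02,0.049,0,-0.0003,0,0,0,0.02,0.053,0,-0.0003,0,0,0,0.02,0.056,0,-0.0003,0,0,0,0.02,0.059,0,-0.0003,0,0,0,0.02])

```text
time: 26.0
tcp_pos: [0.6222, -0.0332, 0.0407]
tool_rot: [[0.001, -0.999, -0.046], [-0.001, -0.046, 0.999], [-1.0, -0.001, -0.001]]
ft_force: [0.4, -3.6, 0.8]
finger_gap: 0.0353
```

Going in cleanly, with the clamp pushing about 3 N.

play_rows(series=[0.003,0,-0.0003,0,0,0,0.02,0.005,0,-0.0008,0,0,0,0.02,0.007,0,-0.0012,0,0,0,0.02,0.008,0,-0.0016,0,0,0,0.02,0.009,0,-0.002,0,0,0,0.02,0.0095,0,-0.002,0,0,0,0.02])

```text
time: 26.75
tcp_pos: [0.6217, -0.034, 0.033]
tool_rot: [[0.0, -0.999, -0.046], [0.001, -0.046, 0.999], [-1.0, -0.0, 0.001]]
ft_force: [-5.2, 0.0, 21.7]
finger_gap: 0.0349
```

play_rows(series=[-0.0015,0,0,0,0,0,0.055,-0.0015,0,0,0,0,0,0.055,-0.0015,0,0,0,0,0,0.055,-0.03,0,0,0,0,0,0.06,-0.08,0,0,0,0,0,0.07,-0.13,0,0,0,0,0,0.0878,-0.13,0,0,0,0,0,0.0878,-0.13,0,0,0,0,0,0.0878])

```text
time: 27.75
tcp_pos: [0.6211, -0.0344, 0.1602]
tool_rot: [[-0.001, -0.999, -0.046], [0.0, -0.046, 0.999], [-1.0, 0.001, 0.0]]
ft_force: [0.2, -0.2, -0.7]
finger_gap: 0.0875
```

Run:
```python
from h import *
f,p=look("b8"); w=bot.grab_frame("wrist"); W=cloud(w); a=cloud(bot.grab_frame("side"))
for n,g in(("w",fr(W)),("s",fr(p))): check(g,n,11.5,35,-18); check(g,n,-57.5,17,-90)
rects(p,.052,.062,(.35,.55),(-.4,.25),lab="s"); rects(a,.052,.062,(.35,.55),(-.4,.25),lab="side"); rects(W,.052,.062,(.35,.55),(-.4,.25),lab="w")
rects(p,.009,.019,(.3,.66),(.28,.42),100,lab="bar")
to((440.5,129,100),80.8)
```

```text
tcp [621.1 -34.4 160.2] jaw 92.62 gap 0.0875
w tilt [-0.01 -0.19] z 64.0 y [(-5.6, 29.4, 2382)] x [(-29.7, 30.7, 2577)] spec x [(-30.8, 29.0, 545)]
w tilt [-0.01 -0.13] z 63.9 y [(-66.1, -48.2, 1253)] x [(-31.1, 28.8, 1086)] spec x [(-30.6, 29.0, 541)]
s tilt [-0.31  0.05] z 63.6 y [(-6.5, 28.7, 457)] x [(-29.7, 34.2, 519)] spec x [(-27.1, -16.1, 24), (-11.4, 31.3, 94)]
s tilt [-0.07 -0.73] z 63.6 y [(-66.4, -49.5, 234)] x [(-30.2, 32.3, 228)] spec x [(-30.2, -17.0, 27), (-15.4, 15.7, 67), (17.4, 30.5, 36)]
s px(331,197) n298 c(442.2,128.8) sz(28.9,62.6) ang80.5 z56.2
s px(226,200) n29 c(412.6,-85.7) sz(12.2,12.4) ang86.9 z56.3
s px(230,214) n94 c(452.6,-81.5) sz(29.2,16.8) ang10.0 z56.5
side px(384,215) n144 c(435.4,-86.3) sz(59.9,31.4) ang11.6 z56.2
side px(349,261) n229 c(438.8,129.8) sz(35.2,62.5) ang79.6 z56.7
w px(257,16) n1061 c(455.8,-82.9) sz(20.0,23.2) ang9.7 z56.9
w px(550,25) n2329 c(451.6,127.5) sz(30.9,35.1) ang81.6 z56.9
bar px(440,220) n1726 c(485.8,355.2) sz(46.3,293.0) ang88.7 z13.3
 shift [0.0597, 0.1719, 0.1714] turn [11.82, 0.02, -0.21] |d| 0.25
```

play_rows(series=[0.0,0.035,0.035,2,0,0,0.0878,0.0,0.075,0.075,5,0,0,0.0878,0.0,0.115,0.115,8,0,0,0.0878,0.02,0.155,0.155,11,0,0,0.0878,0.06,0.1719,0.1714,11.8,0,0,0.0878,0.06,0.1719,0.1714,11.8,0,0,0.0878,0.06,0.1719,0.1714,11.8,0,0,0.0878,0.06,0.1719,0.1714,11.8,0,0,0.0878])

```text
time: 28.9
tcp_pos: [0.4445, 0.1283, 0.102]
tool_rot: [[0.003, -0.987, 0.16], [0.0, 0.16, 0.987], [-1.0, -0.003, 0.001]]
ft_force: [0.1, 0.1, 0.4]
finger_gap: 0.088
```

```bash
python3 -c "
from h import *
to((440.5,129,25.5),80.7)"
```

```text
shift [0.0764, 0.0043, 0.0] turn [0.06, 0.03, 0.16] |d| 0.077
```

play_rows(series=[0.04,0.0035,0,0,0,0,0.0878,0.07,0.0035,0,0,0,0,0.07,0.0764,0.0035,0,0,0,0,0.05,0.0764,0.0035,0,0,0,0,0.015,0.0764,0.0035,0,0,0,0,0.015,0.0764,0.0035,0,0,0,0,0.015,0.0764,0.0035,0,0,0,0,0.015,0.0764,0.0035,0,0,0,0,0.015,0.0764,0.0035,0,0,0,0,0.015,0.0764,0.0035,0,0,0,0,0.015], squeeze=25)

```text
time: 30.15
tcp_pos: [0.439, 0.1294, 0.025]
tool_rot: [[0.001, -0.987, 0.159], [-0.0, 0.159, 0.987], [-1.0, -0.001, 0.0]]
ft_force: [-0.4, 0.8, 6.3]
finger_gap: 0.0289
```

```bash
python3 -c "
from h import *
s=bot.sense(); print(s['finger_gap'],s['tcp_pos'],s['ft_force'])
to((618.4,48.3,100),92.65)
"
```

```text
0.028926000512699314 [0.43899611 0.12940682 0.02495858] [-0.41238047  0.78968995  6.32198   ]
 shift [-0.0749, -0.1901, -0.0515] turn [-11.82, 0.0, 0.04] |d| 0.211
```

play_rows(series=[-0.04,0,0,0,0,0,0.015,-0.075,0,0,0,0,0,0.015,-0.075,-0.05,-0.012,-3,0,0,0.015,-0.075,-0.1,-0.025,-6,0,0,0.015,-0.075,-0.15,-0.04,-9,0,0,0.015,-0.075,-0.1901,-0.0515,-11.8,0,0,0.015,-0.075,-0.1901,-0.0515,-11.8,0,0,0.015,-0.075,-0.1901,-0.0515,-11.8,0,0,0.015,-0.075,-0.1901,-0.0515,-11.8,0,0,0.015,-0.075,-0.1901,-0.0515,-11.8,0,0,0.015])

```text
time: 31.4
tcp_pos: [0.617, 0.0488, 0.0995]
tool_rot: [[-0.001, -0.999, -0.046], [0.0, -0.046, 0.999], [-1.0, 0.001, 0.0]]
ft_force: [0.3, 0.3, -1.2]
finger_gap: 0.0289
```

Run:
```python
from h import *
f,p=look("b9"); w=bot.grab_frame("wrist")
b=bot.sense()["tcp_pos"][2]*1000-22
for n,g in(("w",fr(cloud(w))),("s",fr(p))):
    print(n,b,"held y",prof(g,-45,45,b,b+18,1,(50,130)),"x",prof(g,78,106,b,b+14,0,(-50,50)),"spec x",prof(g,56,64,30,37,0,(-50,50)),"y",[prof(g,x-4,x+4,30,37,1,(28,130)) for x in(-25,0,22)])
to((618.4,48.3,90),92.65)
```

```text
tcp [617.   48.8  99.5] jaw 92.66 gap 0.0289
w 77.65484714623948 held y [(80.2, 109.3, 412)] x [(-29.4, -28.5, 272)] spec x [(-30.8, 28.4, 772)] y [[(29.0, 29.6, 28), (33.6, 78.3, 676), (111.3, 122.9, 176)], [(29.0, 29.7, 27), (33.6, 72.7, 514), (116.8, 123.1, 78)], [(29.2, 29.9, 22), (33.4, 69.8, 409), (119.6, 122.9, 26)]]
s 77.65484714623948 held y [(79.0, 108.3, 131)] x [(30.3, 33.5, 75)] spec x [(-29.2, -25.6, 9), (-23.7, -15.0, 19), (-13.0, -4.1, 22), (-2.2, 3.2, 13), (5.3, 11.3, 14), (13.5, 26.4, 31), (28.4, 32.1, 10)] y [[(32.4, 76.6, 80)], [(32.4, 76.6, 81), (110.2, 121.7, 20)], [(32.8, 77.0, 89), (110.7, 121.5, 26)]]
 shift [0.0097, -0.0008, -0.0003] turn [-0.0, -0.0, -0.01] |d| 0.01
```

play_rows(series=[0.02,0.002,0,0,0,0,0.015,0.035,0.002,0,0,0,0,0.015,0.041,0.002,0,0,0,0,0.015,0.045,0.002,0,0,0,0,0.015,0.049,0.002,0,0,0,0,0.015,0.053,0.002,0,0,0,0,0.015,0.056,0.002,0,0,0,0,0.015,0.059,0.002,0,0,0,0,0.015])

```text
time: 32.5
tcp_pos: [0.6166, 0.0476, 0.0407]
tool_rot: [[0.001, -0.999, -0.046], [-0.001, -0.046, 0.999], [-1.0, -0.001, -0.001]]
ft_force: [-0.7, -2.6, 1.1]
finger_gap: 0.0285
```

play_rows(series=[0.003,0,-0.0003,0,0,0,0.015,0.005,0,-0.0008,0,0,0,0.015,0.007,0,-0.0012,0,0,0,0.015,0.009,0,-0.0016,0,0,0,0.015,0.01,0,-0.002,0,0,0,0.015,0.0105,0,-0.002,0,0,0,0.015])

```text
time: 33.25
tcp_pos: [0.6163, 0.0468, 0.032]
tool_rot: [[0.001, -0.999, -0.046], [0.001, -0.046, 0.999], [-1.0, -0.001, 0.001]]
ft_force: [-5.7, 1.0, 21.3]
finger_gap: 0.0286
```

play_rows(series=[-0.0015,0,0,0,0,0,0.05,-0.0015,0,0,0,0,0,0.05,-0.0015,0,0,0,0,0,0.05,-0.03,0,0,0,0,0,0.06,-0.08,0,0,0,0,0,0.07,-0.13,0,0,0,0,0,0.0878,-0.17,0,0,0,0,0,0.0878,-0.17,0.06,0,0,0,0,0.0878,-0.17,0.12,0,0,0,0,0.0878,-0.17,0.12,0,0,0,0,0.0878])

```text
time: 34.5
tcp_pos: [0.4895, 0.041, 0.1986]
tool_rot: [[-0.007, -0.999, -0.046], [0.0, -0.046, 0.999], [-1.0, 0.007, 0.001]]
ft_force: [0.2, -0.4, 0.0]
finger_gap: 0.0877
```

Run:
```python
from h import *
f,p=look("b10"); w=bot.grab_frame("wrist"); W=cloud(w); S=bot.grab_frame("side"); a=cloud(S)
for n,g in(("w",fr(W)),("s",fr(p))):
    for y,t,sy in((-57.5,17,-90),(11.5,35,-18),(92.5,29,60)): 
        try: check(g,n,y,t,sy)
        except Exception as e: print(n,y,e)
for n,q in(("s",p),("side",a)):
    rects(q,.052,.062,(.35,.55),(-.4,.25),lab=n); rects(q,.009,.019,(.3,.66),(.28,.42),100,lab=n+" bar"); rects(q,.002,.0065,(.25,.75),(.25,.45),100,lab=n+" pad")
    rects(q,.008,.03,(.68,.8),(-.3,-.15),100,lab=n+" dish"); rects(q,.06,.1,(.65,.8),(.15,.3),100,lab=n+" bottle")
save(f,"final")
```

```text
tcp [489.5  41.  198.6] jaw 92.62 gap 0.0877
w tilt [-0.34 -0.98] z 63.9 y [(-66.1, -47.9, 145)] x [(-31.6, -8.8, 214)] spec x [(-31.1, 25.4, 294)]
w tilt [ 0.04 -0.06] z 64.0 y [(-5.3, 29.8, 1264)] x [(-30.2, 30.2, 1318)] spec x [(22.4, 28.6, 9)]
w tilt [-0.03  0.09] z 64.1 y [(78.5, 107.3, 1111)] x [(-31.0, 29.8, 1230)] spec x [(-31.7, 28.9, 332)]
s tilt [0.28 0.46] z 63.6 y [(-66.5, -49.5, 236)] x [(-28.8, 31.3, 225)] spec x [(-27.5, -21.0, 17), (-19.4, -7.5, 29), (-5.3, 2.2, 21), (4.6, 20.1, 40), (21.8, 30.8, 23)]
s tilt [-0.02  0.19] z 63.5 y [(-6.5, 28.4, 457)] x [(-29.0, 33.0, 518)] spec x [(-29.0, -20.8, 16), (-18.7, -0.6, 39), (1.8, 15.7, 34), (17.8, 31.2, 31)]
s tilt [ 0.04 -0.4 ] z 63.6 y [(77.3, 106.8, 367)] x [(-30.2, 32.9, 391)] spec x [(-28.9, -22.8, 12), (-20.9, -13.1, 18), (-3.3, 3.7, 18), (5.4, 14.4, 23), (16.1, 30.4, 33)]
s px(226,210) n259 c(436.4,-87.4) sz(63.5,23.2) ang10.2 z56.3
s bar px(440,220) n1731 c(483.7,355.2) sz(46.6,295.6) ang88.8 z13.3
s pad px(441,223) n2221 c(481.8,359.9) sz(335.6,106.9) ang0.1 z3.6
s dish px(158,360) n1824 c(729.5,-218.0) sz(88.1,87.1) ang79.3 z16.0
s bottle px(426,310) n563 c(752.4,215.8) sz(60.1,31.2) ang55.7 z80.3
side px(384,215) n143 c(435.9,-87.5) sz(59.8,34.0) ang9.7 z56.3
side bar px(291,332) n1788 c(483.1,357.0) sz(49.8,293.8) ang89.0 z13.8
side pad px(292,339) n2125 c(481.4,358.9) sz(113.2,350.2) ang88.9 z4.0
side dish px(312,176) n316 c(727.7,-216.8) sz(84.0,91.9) ang29.5 z17.8
side bottle px(224,246) n306 c(727.0,238.5) sz(60.0,33.9) ang40.2 z80.3
```

View pics/final.png

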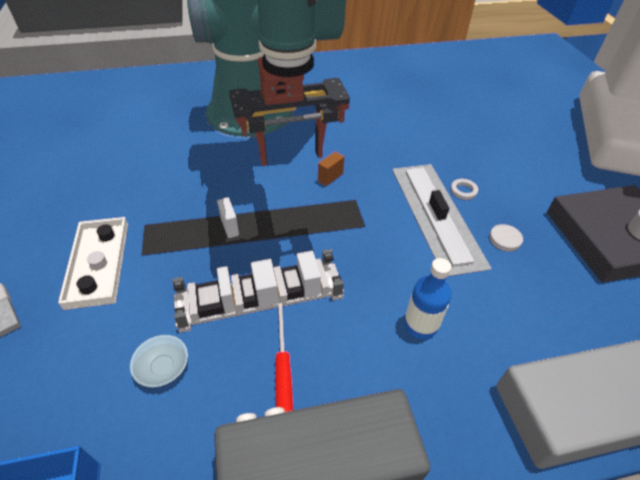

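The final picture shows spacers standing in all three bays at (226,290), (264,284) and (309,273). The unused spacer stands on the mat at (229,217), and the bar lies lengthwise on the felt at (440,218). The bottle, dish, screwdriver and test block look where they were.

```bash
python3 -c "
from workcell import bot
print(bot.hand_in())"
```

```text
the job is handed in; nothing more can be done
None
```

The frame is ready and the job is handed in, after about 35 s of robot time. The bar lies lengthwise on the felt pad, and all three specimens have a spacer seated against them.

| Bay | Specimen thickness (measured) | Spacer fitted |
|---|---|---|
| 1 (−y) | about 45 mm | 17 mm |
| 2 (middle) | about 27 mm | 35 mm |
| 3 (+y) | about 33 mm | 29 mm |

- **Spacer choice:** I chose each spacer from the measured gap, and the finger opening confirmed its thickness. I did not physically try thicker spacers: the 23 mm one is wider than bay 1's 21 mm gap, and the 35 mm one is wider than bay 3's 33 mm gap.
- **Last checks:**
    - All three spacers had their tops at z = 64 mm, which is fully home, and were in line with their specimens to about 1 mm.
    - Their tilt was 0.1° or less in bays 2 and 3. In bay 1 it was under 0.5° just after reseating; the last, partial wrist view of it read about 1°.
    - The clamps pushed on the spacers with about 2 to 4 N.
    - The bar was within about 3 mm and 1° of the pad's axis.
    - The 23 mm spacer was standing untouched on the mat.
    - The dish and bottle measured unmoved. I checked the screwdriver and test block only by eye.
- **What disagreed:** The fingertips sit about 8 mm behind the reported TCP, not 14 mm ahead as described. Because of this the first grip in bay 1 was shallow and left that spacer leaning 1.5°. One regrip closed on top of it, with about 4 N, so I gripped it deeper and reseated it upright.
- **Picture budget:** I viewed 10 of the 14 pictures.

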